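# Right the toppled glue bottle on the bench scale and tare it

### The arm

A 7-joint arm with a two-finger parallel gripper is mounted at the origin on a cart in front of the work surface, level with it; the furniture and walls round the work are solid. World frame = base frame: x ahead of the robot, y to its left, z up, the work surface at z = 0. Lengths are in mm, angles in rad, forces in N, time in s.
With the tool pointing down it reaches from about 425 to 950 mm from the base axis. Payload 4.7 kg.
Tool frame: the origin (TCP) lies on the centre line of the jaws, within the pads' length; the fingertips stand 22 mm ahead of it and the grasp point (between the pads) lies 3 mm ahead of it; z points along the fingers, y is the line along which they close (so a half turn about z gives the same grasp; the last joint's range is limited). The gripper opens to 85 mm and grips with 20 to 120 N. Pads are 22 mm wide; open, the fingers measure 114 mm over their backs; the gripper's body (76 mm by 85 mm) begins 54 mm behind the grasp point. The pads swing forward as they close: fully open they stand 13 mm farther back than shut.
Start: joints at [-1.229, 0.469, -0.049, 1.532, 0.024, 1.141, -0.082], TCP at [244.555, 629.157, 253.335] pointing down, gripper open.
Joint ranges: [-2.59, 2.59], [-0.33, 1.99], [-1.39, 1.29], [0.1, 2.45], [-1.04, 4.18], [0.21, 1.99], [-2.66, 2.66]. Speed limits (rad/s): [2.57, 2.57, 3.14, 3.14, 3.14, 3.14, 3.14].

### API

Orientations are given as a unit quaternion [x, y, z, w].
In Python, from rig import robot gives the robot as it stands.
- The arm moves only by the shell command python3 -m crank 'ROWS' [OPENING]. ROWS is JSON, a list of rows, each an object of numbers: "dx", "dy", "dz": the shift along the world's x, y, z in m; "rx", "ry", "rz": the turn, a rotation vector about the world's x, y, z in degrees. In form: [{"dx": .., "dy": .., "dz": .., "rx": .., "ry": .., "rz": ..}, ...]. A call has 1 to 20 rows; each row shifts and turns the commanded pose from where the row before left it; what a row does not reach is not made up. A row lasts 1/12 s, in which the tool goes at most 41.7 mm and 7.16 degrees, less where a joint would pass 70% of its speed; a pose out of reach is approached as far as the arm can. A call with a gripper value outside its range is refused whole. OPENING is the gripper command: -1 is shut, 1 is fully open, values between are in proportion, set as the call begins (- or left out, the last holds). The fingers move at their own pace and stop on an object; the grip force is fixed at half the most. Time passes only in rows, so rows that do not move let the fingers close. It gives the time, the measured TCP pose, the force, the opening and the grip force at its end, in the units of the state.
- robot.get_state(): the state, without advancing time (a new reading comes with each control period).
- robot.read_camera(name): name is "side" or "top"; returns (picture, depth): 384x512x3 uint8, blue, green, red; 384x512 float32, mm along the optical axis (not along the pixel's ray), 0 where there is no reading.
- robot.camera_info(name): a dict with "intrinsics" (3x3 intrinsics, pixels), "dist" ([k1, k2, p1, p2, k3] as OpenCV has them; the pictures are not rectified), "R" (3x3) and "t" (3): a world point X has camera coordinates R X + t. Camera axes: x right, y down, z forward; pixel columns grow to the right and rows downward; lengths in mm; the calibration is good to about 2 mm. A picture is of the moment at which its call begins. camera_info takes no time and is no camera call.
- robot.hand_in(): hands the job in; it is judged then, once.
The state is a dict: "time": time; "joint_positions": joint angles; "qd": joint speeds; "joint_torque": joint torques, N m; "tool_pos": TCP position; "orientation": TCP orientation; "ft_force": force on the tool from outside, world axes, zero at the start; "ft_torque": the same for the moment, N m; "opening": finger opening in mm; "gripper_force": force on a finger pad.
Only numpy, scipy, OpenCV 4.12 (cv2) and the standard library are available. Lean on these libraries where they do the work, as an engineer would, in place of code of your own. Each camera call takes 0.05 s, during which the arm holds its last target. There are 200 camera calls.

### The job

The glue bottle has been knocked over and lies on the bench. Stand it upright on its base near the middle of the scale's pan, without dropping it, and let go; then, with nothing touching the bottle or the pan, hold the scale's tare key (the large square key at the right end of the sloping console) fully down for at least two seconds and let it go, so that the glue used can be read off as lost weight. Do not press the small round power key at the left end, and leave the other things on the bench where they are.

Things in the scene. Friction and masses are not known exactly. Their poses are not given: they have to be found in the camera images.
- glue_bottle: White wood-glue bottle, orange band and pointed nozzle, the only bottle lying on its side, left of the scale. Round body 49 mm in diameter, 104 mm long; shoulder and nozzle taper to 144 mm overall; 0.14 to 0.25 kg, closed. Origin: centre of the flat base. Its z axis runs from base to nozzle: level while it lies (25 mm above the bench), up when it stands. It rolls if pushed sideways.
- scale: White bench scale, fixed, 250 mm deep (its x) and 200 mm wide (y). Origin: under its centre at bench height; x points from the front (console, robot's side) to the back, y to its left, z up. The front is a console sloping up towards the pan at 30 degrees, grey display in the middle, a key at each end; behind it a flat housing 56 mm high carries the pan.
- scale_pan: Flat steel pan of the scale, 140 mm (scale x) by 165 mm (scale y), 10 mm thick, no rim, top face 70 mm above the bench. It rests on a load cell and sinks straight down by 0.7 mm per newton, 4 mm at most. Origin: middle of its top face, 40 mm behind the scale's origin. Axes as the scale's.
- pan_centre (a point): Middle of the pan's top face (70 mm above the bench when unloaded). Axes as the scale's.
- tare_key (a joint): Travel of the tare key in m: 0 = up, 0.004 = fully down (it counts as held above 0.0025). Springs back by itself; starts to move at about 1 N and is fully down at 5 N.
- tare_key_top (a point): Middle of the top face of the tare key: black, nearly square, 26 x 28 mm, 7 mm proud of the console, 50 mm above the bench, at its right end (58 mm to scale -y). The point's z axis is square to the sloping console: it leans 30 degrees from vertical towards the front. The key is pressed along the point's -z. The middle of the pan lies 131 mm further back (scale x).
- power_key (a joint): Travel of the power key in m: 0 = up, 0.004 = fully down; must stay below 0.0015.
- power_key_top (a point): Middle of the top face of the power key: black, round, 14 mm in diameter, 5 mm proud of the console, at the left end (scale +y) of the console, 116 mm from the tare key. Not to be pressed.
- oil_bottle: Bystander: small brown bottle with black cap, standing between the scale and the yellow vice, 36 mm in diameter, 84 mm high. Origin: centre of its base.
- glue_brush: Bystander: flat glue brush, 18 x 152 x 12 mm, lying beside the scale on its right. Origin: centre of its underside, length along its y.
- steel_block: Bystander: grey steel setting block, 35 x 60 x 22 mm. Origin: centre of its underside, length along its y.
- sanding_block: Bystander: brown cork sanding block, 56 x 90 x 28 mm. Origin: centre of its underside, length along its y.

How it is judged:
By the outcome, as a careful person would: the job done as asked, in the order asked, and still so for the second after the job is handed in, with the robot touching nothing.
It also fails if it takes over 58 s, if anything falls off the work surface, if the arm or the gripper's body presses on something with over 40 N, if the wrist force passes 120 N, or if a joint passes its speed limit or range.

## Working session

There is one attempt and no reset: what is moved stays moved. The work goes in short steps, Python scripts to look and compute and a shell command to move; the robot and the scene stay as the last step left them, time stands still between calls to the robot, and variables do not carry over. Pictures are saved under pics/ and viewed, at most 12 in all, crops included, and the job is handed in when it is done.

```bash
ls; mkdir -p pics; python3 - <<'E'
from rig import robot
import cv2,numpy as np
for n in("side","top"):
    p,d=robot.read_camera(n); cv2.imwrite(f"pics/{n}0.png",p); np.savez(f"{n}0.npz",p=p,d=d)
    i=robot.camera_info(n); print(n,i["intrinsics"],i["dist"],np.round(-np.array(i["R"]).T@i["t"]),np.round(i["R"],2).tolist())
s=robot.get_state(); print(s["time"],s["tool_pos"],s["orientation"],s["opening"])
E
```

```text
pics
side [[377.41853633   0.         258.95299102]
 [  0.         377.41853633 190.41519464]
 [  0.           0.           1.        ]] [-0.0936704  0.         0.         0.         0.       ] [ 308. -783.  797.] [[0.94, -0.33, -0.01], [-0.23, -0.63, -0.75], [0.24, 0.71, -0.67]]
top [[356.15354707   0.         261.27321596]
 [  0.         356.15354707 192.61071259]
 [  0.           0.           1.        ]] [0.03651835 0.         0.         0.         0.        ] [ 3.390e+02 -1.000e+00  1.295e+03] [[-0.01, -1.0, -0.01], [-0.98, 0.01, -0.18], [0.18, 0.0, -0.98]]
0.1 [244.3936052  628.69453983 252.36914198] [ 1.84328071e-01  9.82864389e-01 -8.57879257e-04 -1.42002838e-04] 85.12833824167123
```

View pics/side0.png

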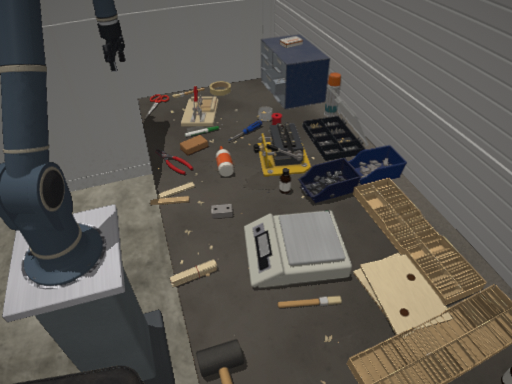

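View pics/top0.png

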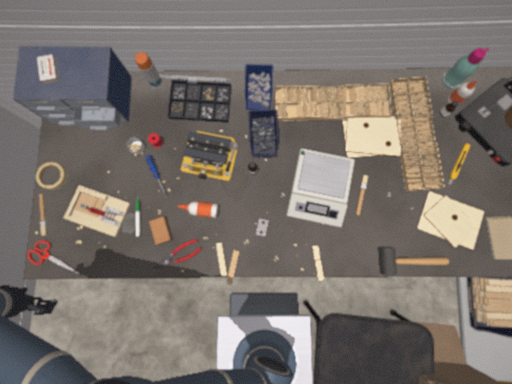

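```bash
cat > h.py <<'E'
import cv2,numpy as np
from rig import robot
def cam(n):
    i=robot.camera_info(n); return [np.array(i[k],float) for k in("intrinsics","dist","R","t")]
def cloud(n,d):
    K,D,R,t=cam(n); h,w=d.shape
    v,u=np.mgrid[:h,:w]
    xy=cv2.undistortPoints(np.stack([u,v],-1).reshape(-1,1,2).astype(np.float32),K,D).reshape(h,w,2)
    P=np.dstack([xy*d[...,None],d]); W=(P-t)@R; W[d==0]=np.nan
    return W
def ray(n,uv,z):
    K,D,R,t=cam(n); xy=cv2.undistortPoints(np.array(uv,np.float32).reshape(-1,1,2),K,D).reshape(-1,2)
    r=np.c_[xy,np.ones(len(xy))]@R; c=-R.T@t
    return c+r*((z-c[2])/r[:,2])[:,None]
def proj(n,X):
    K,D,R,t=cam(n); return cv2.projectPoints(np.array(X,float).reshape(-1,1,3),R,t,K,D)[0].reshape(-1,2)
def rect(pts):
    (c,s,a)=cv2.minAreaRect(pts[:,:2].astype(np.float32)); return np.round(c,1),np.round(s,1),round(a,1)
E
python3 - <<'E'
from h import *
for n in("top","side"):
    f=np.load(n+"0.npz"); p,d=f["p"],f["d"]; W=cloud(n,d); z=W[...,2]; hsv=cv2.cvtColor(p,cv2.COLOR_BGR2HSV)
    g=np.isfinite(z)
    bench=g&(abs(z)<12)&(W[...,0]>500)&(W[...,0]<700)&(abs(W[...,1])<300); print(n,"bench z",np.median(z[bench]))
    if n=="top": b=(220,140,290,230); bb=(172,198,222,222); sc=(280,140,365,235)
    else: b=None; bb=(212,145,237,180); sc=(235,200,355,295)
    def box(b):
        m=np.zeros_like(g); m[b[1]:b[3],b[0]:b[2]]=1; return m&g
    m=box(bb)&(z>12)&(z<70); m=cv2.morphologyEx(m.astype(np.uint8),cv2.MORPH_OPEN,np.ones((2,2)))>0
    P=W[m]; print("bottle",m.sum(),rect(P),"zmax",np.percentile(P[:,2],[50,90,98]).round(), "box pix",cv2.boundingRect(m.astype(np.uint8)))
    o=box(bb)&(hsv[...,1]>140)&((hsv[...,0]<20)); Q=W[o]; print("orange",o.sum(),np.nanmean(Q,0).round(),rect(Q))
    S=W[box(sc)&(z>64)&(z<80)]; print("pan",len(S),rect(S),np.median(S[:,2]))
    S=W[box(sc)&(z>12)&(z<80)]; print("scale",len(S),rect(S))
p=np.load("top0.npz")["p"]; c=cv2.resize(p[130:250,170:375],None,fx=3.9,fy=3.9,interpolation=cv2.INTER_CUBIC); cv2.imwrite("pics/tc.png",c)
E
```

```text
top bench z 0.11354456489278517
bottle 435 (array([529.6, 234.5]), array([143.5,  46.5]), 73.4) zmax [nan nan nan] box pix (179, 202, 41, 17)
orange 204 [517. 222.  42.] (array([521.4, 248.3]), array([123.1,  46.7]), 82.5)
pan 1858 (array([ 617.9, -213.8]), array([195.1, 170.6]), 77.5) 69.89037732336439
scale 4187 (array([ 634.8, -229.7]), array([291.5, 338. ]), 78.2)
side bench z -0.07166205101306268
bottle 336 (array([535.3, 231.7]), array([136.9,  43.4]), 70.6) zmax [nan nan nan] box pix (217, 148, 17, 28)
orange 133 [519. 219.  41.] (array([528.7, 264.2]), array([162.9,  51.4]), 82.0)
pan 2734 (array([ 621. , -213.5]), array([187.7, 166.1]), 78.0) 69.26639560238434
scale 6590 (array([ 603.2, -167.4]), array([284.9, 250.8]), 78.0)
```

View pics/tc.png

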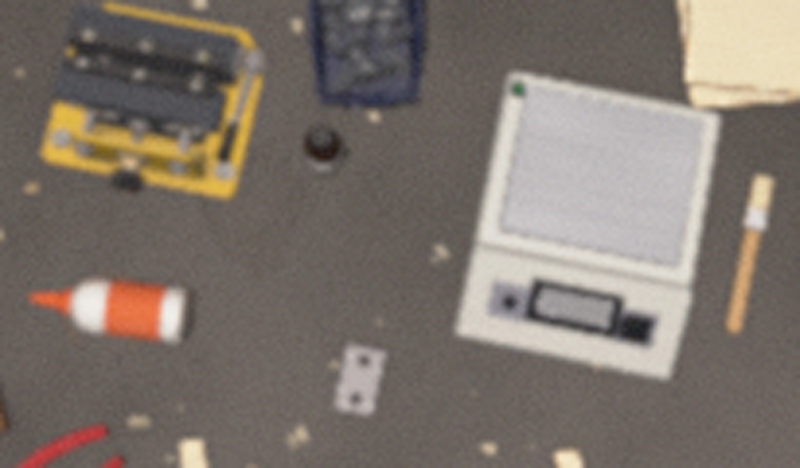

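```bash
python3 - <<'E'
from h import *
f=lambda L:[(170-.37+x/3.9,130-.37+y/3.9) for x,y in L]
print("bottle nozzle, mid, base",ray("top",f([(30,298),(135,309),(186,313)]),25).round(1))
print("pan TL TR BR BL",(q:=ray("top",f([(517,82),(707,118),(685,268),(500,232)]),70)).round(1),q.mean(0))
print("tare",ray("top",f([(637,328)]),50).round(1),"pwr",ray("top",f([(509,300)]),48).round(1))
print("oil",ray("top",f([(322,143)]),84).round(1),"block",ray("top",f([(360,380)]),22).round(1),"brush",ray("top",f([(750,255)]),12).round(1))
for n in("top","side"):
    g=np.load(n+"0.npz"); W=cloud(n,g["d"]); P=W.reshape(-1,3); P=P[np.isfinite(P).all(1)]
    ok=(P[:,2]>66)&(P[:,2]<75)&(abs(P[:,0]-620)<130)&(abs(P[:,1]+213)<130); S=P[ok]; print(n,"pan pts",np.median(S,0),rect(S))
    ok=(abs(P[:,0]-530)<60)&(abs(P[:,1]-235)<100)&(P[:,2]>30)&(P[:,2]<60); S=P[ok]; print("bot",len(S),rect(S),S.max(0).round(),S.min(0).round())
    for lo,hi in((165,185),(185,205),(205,225),(225,245)):
        B=S[(S[:,1]>lo)&(S[:,1]<hi)]; print(lo,B[B[:,2]>44].mean(0).round(1) if len(B) else 0,rect(B)[1] if len(B)>3 else 0)
s=robot.get_state(); print(s["joint_positions"])
E
```

```text
bottle nozzle, mid, base [[529.2 308.   25. ]
 [518.2 211.   25. ]
 [514.2 163.9  25. ]]
pan TL TR BR BL [[ 719.4 -141.7   70. ]
 [ 683.8 -313.2   70. ]
 [ 545.7 -286.6   70. ]
 [ 579.5 -122.8   70. ]] [ 632.09341211 -216.07348392   70.        ]
tare [[ 494.6 -245.6   50. ]] pwr [[ 521.  -131.6   48. ]]
oil [[659.4  36.6  84. ]] block [[451.7   3.9  22. ]] brush [[ 567.4 -361.1   12. ]]
top pan pts [ 629.83695236 -215.54673829   70.03480101] (array([ 619.8, -213.3]), array([179.4, 166.6]), 78.3)
bot 400 (array([519.6, 228.5]), array([131.8,  48. ]), 82.3) [546. 294.  56.] [488. 161.  30.]
165 [513.2 174.7  47.9] [49.8 18.9]
185 [515.7 195.8  48.3] [46.3 19.8]
205 [517.8 215.2  48.1] [47.2 19.2]
225 [519.8 234.7  48.2] [18.7 50.4]
side pan pts [ 630.35524594 -223.44686346   69.34367762] (array([ 622. , -213.2]), array([166.5, 163.8]), 78.2)
bot 269 (array([521.1, 228.6]), array([133.3,  45.7]), 83.4) [545. 295.  54.] [492. 162.  30.]
165 [514.5 174.8  47.6] [19.  45.5]
185 [516.5 195.1  47.6] [43.8 16.7]
205 [518.1 215.2  48.1] [44.3 18.9]
225 [522.6 235.4  47.9] [18.4 46.3]
[-1.22889725  0.46937145 -0.04861126  1.53355093  0.02408355  1.14099407
 -0.08231359]
```

```bash
python3 -m crank '[{"dx":0.0153,"dy":-0.0224,"dz":-0.003,"rz":-4.2},{"dx":0.0153,"dy":-0.0224,"dz":-0.003,"rz":-4.2},{"dx":0.0153,"dy":-0.0224,"dz":-0.003,"rz":-4.2},{"dx":0.0153,"dy":-0.0224,"dz":-0.003,"rz":-4.2},{"dx":0.0153,"dy":-0.0224,"dz":-0.003,"rz":-4.2},{"dx":0.0153,"dy":-0.0224,"dz":-0.003,"rz":-4.2},{"dx":0.0153,"dy":-0.0224,"dz":-0.003,"rz":-4.2},{"dx":0.0153,"dy":-0.0224,"dz":-0.003,"rz":-4.2},{"dx":0.0153,"dy":-0.0224,"dz":-0.003,"rz":-4.2},{"dx":0.0153,"dy":-0.0224,"dz":-0.003,"rz":-4.2},{"dx":0.0153,"dy":-0.0224,"dz":-0.003,"rz":-4.2},{"dx":0.0153,"dy":-0.0224,"dz":-0.003,"rz":-4.2},{"dx":0.0153,"dy":-0.0224,"dz":-0.003,"rz":-4.2},{"dx":0.0153,"dy":-0.0224,"dz":-0.003,"rz":-4.2},{"dx":0.0153,"dy":-0.0224,"dz":-0.003,"rz":-4.2},{"dx":0.0153,"dy":-0.0224,"dz":-0.003,"rz":-4.2},{"dx":0.0153,"dy":-0.0224,"dz":-0.003,"rz":-4.2},{"dx":0.0153,"dy":-0.0224,"dz":-0.003,"rz":-4.2}]' 1
cat >> h.py <<'E'
from scipy.spatial.transform import Rotation as Ro
def st():
    s=robot.get_state(); M=Ro.from_quat(s["orientation"]).as_matrix()
    print("t",round(s["time"],2),"tcp",np.round(s["tool_pos"],1),"z",M[:,2].round(3),"y",M[:,1].round(3),"jawaz",round(np.degrees(np.arctan2(M[1,1],M[0,1])),1),"f",np.round(s["ft_force"],1),"op",round(s["opening"],1),"q",np.round(s["joint_positions"],2)); return s,M
E
python3 -c "
from h import *; st()"
```

```text
t 0.1 tcp [244.4 628.7 252.4] z [-0.001 -0.002 -1.   ] y [ 0.362  0.932 -0.002] jawaz 68.8 f [ 0.3  0.1 -0.1] op 85.1 q [-1.23  0.47 -0.05  1.53  0.02  1.14 -0.08]$[0]: bad value
```

```bash
python3 -m crank '[{"dx":0.0153,"dy":-0.0224,"dz":-0.003,"rx":0,"ry":0,"rz":-4.2}]' 1; python3 -m crank --help | head -30
```

```text
time: 0.18
tool_pos: [254.7, 610.6, 249.8]
orientation: [0.217, 0.976, 0.001, -0.002]
ft_force: [0.1, 1.0, 0.8]
opening: 85.5
gripper_force: 0.0invalid input: not JSON, or not a number
```

All six keys are required.

```bash
python3 -m crank '[{"dx":0.0153,"dy":-0.0224,"dz":-0.003,"rx":0,"ry":0,"rz":-4.2},{"dx":0.0153,"dy":-0.0224,"dz":-0.003,"rx":0,"ry":0,"rz":-4.2},{"dx":0.0153,"dy":-0.0224,"dz":-0.003,"rx":0,"ry":0,"rz":-4.2},{"dx":0.0153,"dy":-0.0224,"dz":-0.003,"rx":0,"ry":0,"rz":-4.2},{"dx":0.0153,"dy":-0.0224,"dz":-0.003,"rx":0,"ry":0,"rz":-4.2},{"dx":0.0153,"dy":-0.0224,"dz":-0.003,"rx":0,"ry":0,"rz":-4.2},{"dx":0.0153,"dy":-0.0224,"dz":-0.003,"rx":0,"ry":0,"rz":-4.2},{"dx":0.0153,"dy":-0.0224,"dz":-0.003,"rx":0,"ry":0,"rz":-4.2},{"dx":0.0153,"dy":-0.0224,"dz":-0.003,"rx":0,"ry":0,"rz":-4.2},{"dx":0.0153,"dy":-0.0224,"dz":-0.003,"rx":0,"ry":0,"rz":-4.2},{"dx":0.0153,"dy":-0.0224,"dz":-0.003,"rx":0,"ry":0,"rz":-4.2},{"dx":0.0153,"dy":-0.0224,"dz":-0.003,"rx":0,"ry":0,"rz":-4.2},{"dx":0.0153,"dy":-0.0224,"dz":-0.003,"rx":0,"ry":0,"rz":-4.2},{"dx":0.0153,"dy":-0.0224,"dz":-0.003,"rx":0,"ry":0,"rz":-4.2},{"dx":0.0153,"dy":-0.0224,"dz":-0.003,"rx":0,"ry":0,"rz":-4.2},{"dx":0.0153,"dy":-0.0224,"dz":-0.003,"rx":0,"ry":0,"rz":-4.2},{"dx":0.0153,"dy":-0.0224,"dz":-0.003,"rx":0,"ry":0,"rz":-4.2},{"dx":0,"dy":0,"dz":0,"rx":0,"ry":0,"rz":0}]' 1
python3 -c "
from h import *; st()"
```

```text
time: 1.68
tool_pos: [522.8, 219.1, 198.9]
orientation: [0.752, 0.659, -0.001, 0.002]
ft_force: [0.4, -0.7, 0.2]
opening: 85.5
gripper_force: 0.0
t 1.68 tcp [522.8 219.1 198.9] z [ 0.001 -0.004 -1.   ] y [ 0.991 -0.131  0.002] jawaz -7.5 f [ 0.4 -0.7  0.2] op 85.5 q [-0.76  0.36  0.36  1.87 -0.15  0.94 -0.46]
```

```bash
python3 -m crank '[{"dx":0,"dy":0,"dz":-0.012,"rx":-4.97,"ry":0.59,"rz":0},{"dx":0,"dy":0,"dz":-0.012,"rx":-4.97,"ry":0.59,"rz":0},{"dx":0,"dy":0,"dz":-0.012,"rx":-4.97,"ry":0.59,"rz":0},{"dx":0,"dy":0,"dz":-0.012,"rx":-4.97,"ry":0.59,"rz":0},{"dx":0,"dy":0,"dz":-0.012,"rx":-4.97,"ry":0.59,"rz":0},{"dx":0,"dy":0,"dz":-0.012,"rx":-4.97,"ry":0.59,"rz":0},{"dx":0,"dy":0,"dz":0,"rx":0,"ry":0,"rz":0},{"dx":0,"dy":0,"dz":0,"rx":0,"ry":0,"rz":0}]' 1
python3 -c "
from h import *; st()"
```

```text
time: 2.35
tool_pos: [519.1, 226.8, 125.9]
orientation: [0.722, 0.642, -0.194, 0.172]
ft_force: [-0.4, -0.0, 0.1]
opening: 85.7
gripper_force: 0.0
t 2.35 tcp [519.1 226.8 125.9] z [-0.06  -0.498 -0.865] y [ 0.993 -0.117 -0.001] jawaz -6.7 f [-0.4 -0.   0.1] op 85.7 q [-0.99  0.64  0.46  1.76  0.14  1.14 -0.76]
```

```bash
python3 -m crank '[{"dx":0.001,"dy":-0.001,"dz":-0.012,"rx":0,"ry":0,"rz":0},{"dx":0,"dy":0,"dz":-0.012,"rx":0,"ry":0,"rz":0},{"dx":0,"dy":0,"dz":-0.012,"rx":0,"ry":0,"rz":0},{"dx":0,"dy":0,"dz":-0.012,"rx":0,"ry":0,"rz":0},{"dx":0,"dy":0,"dz":-0.012,"rx":0,"ry":0,"rz":0},{"dx":0,"dy":0,"dz":-0.012,"rx":0,"ry":0,"rz":0},{"dx":0,"dy":0,"dz":-0.010,"rx":0,"ry":0,"rz":0},{"dx":0,"dy":0,"dz":-0.007,"rx":0,"ry":0,"rz":0},{"dx":0,"dy":0,"dz":-0.006,"rx":0,"ry":0,"rz":0},{"dx":0,"dy":0,"dz":0,"rx":0,"ry":0,"rz":0},{"dx":0,"dy":0,"dz":0,"rx":0,"ry":0,"rz":0}]' 1
python3 - <<'E'
from h import *; st()
a=robot.read_camera("side")[0][120:200,190:270]; b=robot.read_camera("top")[0][170:250,165:245]
cv2.imwrite("pics/g1.png",cv2.resize(np.hstack([a,b]),None,fx=5,fy=5,interpolation=cv2.INTER_CUBIC))
E
```

```text
time: 3.27
tool_pos: [521.0, 224.9, 32.2]
orientation: [0.722, 0.641, -0.194, 0.172]
ft_force: [0.5, 0.7, -0.5]
opening: 85.5
gripper_force: 0.0
t 3.27 tcp [521.  224.9  32.2] z [-0.059 -0.497 -0.866] y [ 0.993 -0.119  0.001] jawaz -6.8 f [ 0.5  0.7 -0.5] op 85.5 q [-0.96  0.77  0.43  1.79  0.11  0.99 -0.79]
```

View pics/g1.png

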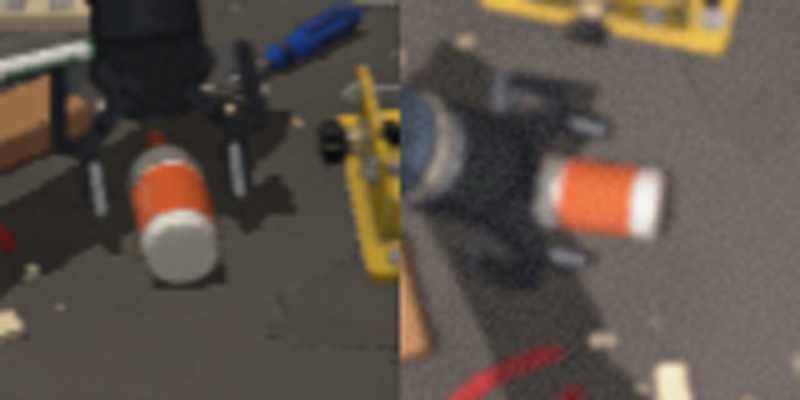

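```bash
python3 -m crank '[{"dx":0,"dy":0,"dz":0,"rx":0,"ry":0,"rz":0},{"dx":0,"dy":0,"dz":0,"rx":0,"ry":0,"rz":0},{"dx":0,"dy":0,"dz":0,"rx":0,"ry":0,"rz":0},{"dx":0,"dy":0,"dz":0,"rx":0,"ry":0,"rz":0},{"dx":0,"dy":0,"dz":0,"rx":0,"ry":0,"rz":0},{"dx":0,"dy":0,"dz":0,"rx":0,"ry":0,"rz":0},{"dx":0,"dy":0,"dz":0,"rx":0,"ry":0,"rz":0},{"dx":0,"dy":0,"dz":0,"rx":0,"ry":0,"rz":0},{"dx":0,"dy":0,"dz":0,"rx":0,"ry":0,"rz":0},{"dx":0,"dy":0,"dz":0,"rx":0,"ry":0,"rz":0}]' -1
```

```text
time: 4.2
tool_pos: [521.4, 225.4, 33.1]
orientation: [0.723, 0.641, -0.193, 0.172]
ft_force: [-0.4, 2.2, 5.3]
opening: 47.3
gripper_force: 61.7
```

```bash
python3 -m crank '[{"dx":0,"dy":0,"dz":0.005,"rx":0,"ry":0,"rz":0},{"dx":0,"dy":0,"dz":0.01,"rx":0,"ry":0,"rz":0},{"dx":0,"dy":0,"dz":0.015,"rx":0,"ry":0,"rz":0},{"dx":0,"dy":0,"dz":0.02,"rx":0,"ry":0,"rz":0},{"dx":0,"dy":0,"dz":0.02,"rx":0,"ry":0,"rz":0},{"dx":0,"dy":0,"dz":0.02,"rx":0,"ry":0,"rz":0},{"dx":0,"dy":0,"dz":0.02,"rx":0,"ry":0,"rz":0},{"dx":0,"dy":0,"dz":0.02,"rx":0,"ry":0,"rz":0},{"dx":0,"dy":0,"dz":0.02,"rx":0,"ry":0,"rz":0},{"dx":0,"dy":0,"dz":0.015,"rx":0,"ry":0,"rz":0},{"dx":0,"dy":0,"dz":0.01,"rx":0,"ry":0,"rz":0},{"dx":0,"dy":0,"dz":0.005,"rx":0,"ry":0,"rz":0},{"dx":0,"dy":0,"dz":0,"rx":0,"ry":0,"rz":0}]'
python3 -c "
from h import *; st()"
```

```text
time: 5.28
tool_pos: [521.3, 224.9, 213.6]
orientation: [0.723, 0.641, -0.192, 0.172]
ft_force: [0.1, 0.9, -1.4]
opening: 47.4
gripper_force: 61.7
t 5.28 tcp [521.3 224.9 213.6] z [-0.058 -0.496 -0.867] y [ 0.993 -0.119  0.002] jawaz -6.8 f [ 0.1  0.9 -1.4] op 47.4 q [-1.01  0.53  0.49  1.7   0.17  1.29 -0.73]
```

```bash
python3 -m crank '[{"dx":0,"dy":0,"dz":0,"rx":3,"ry":-0.35,"rz":0},{"dx":0,"dy":0,"dz":0,"rx":5.96,"ry":-0.70,"rz":0},{"dx":0,"dy":0,"dz":0,"rx":5.96,"ry":-0.70,"rz":0},{"dx":0,"dy":0,"dz":0,"rx":5.96,"ry":-0.70,"rz":0},{"dx":0,"dy":0,"dz":0,"rx":5.96,"ry":-0.70,"rz":0},{"dx":0,"dy":0,"dz":0,"rx":5.96,"ry":-0.70,"rz":0},{"dx":0,"dy":0,"dz":0,"rx":5.96,"ry":-0.70,"rz":0},{"dx":0,"dy":0,"dz":0,"rx":3,"ry":-0.35,"rz":0},{"dx":0,"dy":0,"dz":0,"rx":0,"ry":0,"rz":0}]'
python3 -m crank '[{"dx":0.002,"dy":-0.010,"dz":0,"rx":0,"ry":0,"rz":-3},{"dx":0.004,"dy":-0.020,"dz":0,"rx":0,"ry":0,"rz":-5},{"dx":0.004,"dy":-0.022,"dz":0,"rx":0,"ry":0,"rz":-5},{"dx":0.004,"dy":-0.022,"dz":0,"rx":0,"ry":0,"rz":-5},{"dx":0.004,"dy":-0.022,"dz":0,"rx":0,"ry":0,"rz":-5},{"dx":0.004,"dy":-0.022,"dz":0,"rx":0,"ry":0,"rz":-5},{"dx":0.004,"dy":-0.022,"dz":0,"rx":0,"ry":0,"rz":-5},{"dx":0.004,"dy":-0.022,"dz":0,"rx":0,"ry":0,"rz":-5},{"dx":0.004,"dy":-0.022,"dz":0,"rx":0,"ry":0,"rz":-5},{"dx":0.004,"dy":-0.022,"dz":0,"rx":0,"ry":0,"rz":-5},{"dx":0.004,"dy":-0.010,"dz":0,"rx":0,"ry":0,"rz":-3},{"dx":0,"dy":0,"dz":0,"rx":0,"ry":0,"rz":0}]'
python3 -c "
from h import *; st()"
```

```text
time: 6.03
tool_pos: [520.2, 220.8, 211.1]
orientation: [0.746, 0.658, 0.077, -0.07]
ft_force: [0.0, -0.9, -1.6]
opening: 47.4
gripper_force: 61.8
time: 7.03
tool_pos: [563.1, 7.2, 211.8]
orientation: [0.956, 0.274, 0.099, -0.028]
ft_force: [-0.0, 0.6, -1.7]
opening: 47.3
gripper_force: 61.8
t 7.03 tcp [563.1   7.2 211.8] z [ 0.175  0.108 -0.979] y [ 0.53  -0.848  0.001] jawaz -58.0 f [-0.   0.6 -1.7] op 47.3 q [-0.53  0.29  0.6   1.99 -0.4   0.78 -0.71]
```

```bash
python3 -m crank '[{"dx":0.003,"dy":-0.010,"dz":0,"rx":0,"ry":0,"rz":-2},{"dx":0.005,"dy":-0.020,"dz":0.002,"rx":0,"ry":0,"rz":-4.5},{"dx":0.005,"dy":-0.022,"dz":0.002,"rx":0,"ry":0,"rz":-4.5},{"dx":0.005,"dy":-0.022,"dz":0.002,"rx":0,"ry":0,"rz":-4.5},{"dx":0.005,"dy":-0.022,"dz":0.002,"rx":0,"ry":0,"rz":-4.5},{"dx":0.005,"dy":-0.022,"dz":0.002,"rx":0,"ry":0,"rz":-4.5},{"dx":0.005,"dy":-0.022,"dz":0.002,"rx":0,"ry":0,"rz":-4.5},{"dx":0.005,"dy":-0.022,"dz":0.002,"rx":0,"ry":0,"rz":-4.5},{"dx":0.005,"dy":-0.022,"dz":0.002,"rx":0,"ry":0,"rz":-4.5},{"dx":0.005,"dy":-0.022,"dz":0.002,"rx":0,"ry":0,"rz":-4.5},{"dx":0.003,"dy":-0.012,"dz":0,"rx":0,"ry":0,"rz":-4.5},{"dx":0,"dy":0,"dz":0,"rx":0,"ry":0,"rz":-2},{"dx":0,"dy":0,"dz":0,"rx":0,"ry":0,"rz":0}]'
python3 -c "
from h import *; st()"
```

```text
time: 8.12
tool_pos: [614.3, -208.1, 229.5]
orientation: [0.984, -0.145, 0.103, 0.015]
ft_force: [0.7, 0.2, -1.8]
opening: 47.7
gripper_force: 61.9
t 8.12 tcp [ 614.3 -208.1  229.5] z [ 0.198 -0.059 -0.978] y [-0.289 -0.957 -0.   ] jawaz -106.8 f [ 0.7  0.2 -1.8] op 47.7 q [-0.37  0.46  0.86  1.81 -0.49  0.86 -1.17]
```

```bash
python3 -m crank '[{"dx":0.001,"dy":0,"dz":0,"rx":-0.87,"ry":-2.87,"rz":0},{"dx":0.002,"dy":-0.001,"dz":0,"rx":-1.73,"ry":-5.74,"rz":0},{"dx":0.002,"dy":-0.001,"dz":0,"rx":-1.73,"ry":-5.74,"rz":0},{"dx":0.002,"dy":-0.001,"dz":0,"rx":-1.73,"ry":-5.74,"rz":0},{"dx":0.002,"dy":-0.001,"dz":0,"rx":-1.73,"ry":-5.74,"rz":0},{"dx":0.002,"dy":-0.001,"dz":0,"rx":-1.73,"ry":-5.74,"rz":0},{"dx":0.002,"dy":-0.001,"dz":0,"rx":-1.73,"ry":-5.74,"rz":0},{"dx":0.002,"dy":-0.001,"dz":0,"rx":-1.73,"ry":-5.74,"rz":0},{"dx":0.001,"dy":0,"dz":0,"rx":-0.98,"ry":-3.25,"rz":0},{"dx":0,"dy":0,"dz":0,"rx":0,"ry":0,"rz":0},{"dx":0,"dy":0,"dz":0,"rx":0,"ry":0,"rz":0}]'
python3 - <<'E'
from h import *; s,M=st()
p,d=robot.read_camera("side"); p2,d2=robot.read_camera("top"); np.savez("b1.npz",p=p,d=d,p2=p2,d2=d2)
cv2.imwrite("pics/b1.png",cv2.resize(np.hstack([p[130:300,220:370],p2[130:300,270:420]]),None,fx=2.6,fy=2.6,interpolation=cv2.INTER_CUBIC))
E
```

```text
time: 9.03
tool_pos: [647.2, -220.3, 325.5]
orientation: [0.905, -0.127, 0.402, 0.05]
ft_force: [0.1, 1.0, -1.4]
opening: 47.2
gripper_force: 63.4
t 9.03 tcp [ 647.2 -220.3  325.5] z [ 0.715 -0.192 -0.672] y [-0.27  -0.963 -0.011] jawaz -105.6 f [ 0.1  1.  -1.4] op 47.2 q [-0.46  0.2   0.85  2.05 -1.04  0.21 -0.59]
```

View pics/b1.png

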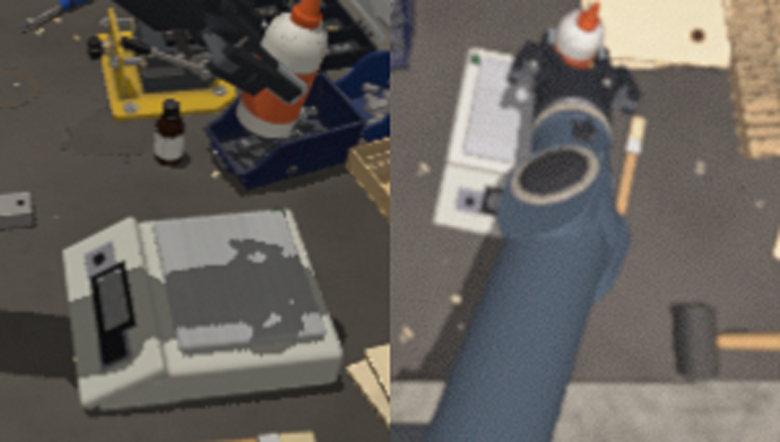

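```bash
cat > fk.py <<'E'
from h import *
from itertools import product
from scipy.optimize import least_squares
L=[([-1.229,.469,-.049,1.532,.024,1.141,-.082],[244.555,629.157,253.3],[-.001,-.002,-1],[.362,.932,-.002]),
([-.76,.36,.36,1.87,-.15,.94,-.46],[522.8,219.1,198.9],[.001,-.004,-1],[.991,-.131,.002]),
([-.99,.64,.46,1.76,.14,1.14,-.76],[519.1,226.8,125.9],[-.06,-.498,-.865],[.993,-.117,-.001]),
([-.96,.77,.43,1.79,.11,.99,-.79],[521,224.9,32.2],[-.059,-.497,-.866],[.993,-.119,.001]),
([-1.01,.53,.49,1.7,.17,1.29,-.73],[521.3,224.9,213.6],[-.058,-.496,-.867],[.993,-.119,.002]),
([-.53,.29,.6,1.99,-.4,.78,-.71],[563.1,7.2,211.8],[.175,.108,-.979],[.53,-.848,.001]),
([-.37,.46,.86,1.81,-.49,.86,-1.17],[614.3,-208.1,229.5],[.198,-.059,-.978],[-.289,-.957,0]),
([-.46,.2,.85,2.05,-1.04,.21,-.59],[647.2,-220.3,325.5],[.715,-.192,-.672],[-.27,-.963,-.011])]
def rots(q,sg,b0,t0):
    a=[sg[0]*q[0]+b0,q[1],sg[1]*q[2],q[3],sg[2]*q[4],q[5],sg[3]*q[6]+t0]
    R=np.eye(3);out=[]
    for i,x in enumerate(a):
        R=R@Ro.from_euler("zyzyzyz"[i],x).as_matrix(); out.append(R)
    return out
def fk(q,sg,p):
    r=rots(q,sg,p[0],p[1]); e=np.eye(3)
    P=p[2]*e[2]+r[1]@[p[6],0,p[3]]+r[3]@[p[7],0,p[4]]+r[6]@[0,0,p[5]]+r[5]@[p[8],0,0]
    return P,r[6]
def res(p,sg):
    o=[]
    for q,x,z,y in L:
        P,M=fk(q,sg,p); o+=list((P-x)/10)+list((M[:,2]-z)*30)+list((M[:,1]-y)*30)
    return o
def fit():
    best=None
    for sg in product([1,-1],repeat=4):
        for t in (0,1.57,3.14,-1.57):
            f=least_squares(res,[0,t,300,400,400,200,0,0,0],args=(sg,))
            if best is None or f.cost<best[0]: best=(f.cost,sg,f.x)
    return best
if __name__=="__main__":
    b=fit(); print(b[0],b[1],b[2].round(2)); import pickle; pickle.dump(b,open("fk.pkl","wb"))
    print(np.array(res(b[2],b[1])).reshape(-1,9).round(1))
E
python3 fk.py
```

```text
7.831991963584399 (-1, -1, -1, -1) [-5.0000e-02  1.5200e+00  2.2765e+02  5.7679e+02  4.9362e+02  2.9332e+02
 -1.9950e+01 -1.0130e+01  1.0750e+01]
[[-0.4  1.2  0.8  0.   0.1  0.   0.1 -0.1  0.1]
 [-0.5  0.9 -0.1 -0.   0.   0.   0.  -0.1 -0.1]
 [-0.7  0.4 -0.1 -0.8  0.2 -0.1 -0.  -0.3 -0.8]
 [-0.6  0.2 -0.3 -0.9  0.1  0.  -0.1 -0.5 -0.8]
 [-0.7  0.3  0.5 -0.6  0.3 -0.1 -0.  -0.2 -0.6]
 [-0.3  0.5 -0.5 -0.  -0.2 -0.  -0.2 -0.1  0.2]
 [-0.2 -0.4 -0.1 -0.1 -0.3 -0.  -0.2  0.   0.3]
 [ 0.1 -1.  -0.1 -0.3 -1.3  0.1 -0.7  0.2  1.1]]
```

```bash
cat > ik.py <<'E'
from fk import *
import pickle
_,SG,PP=pickle.load(open("fk.pkl","rb"))
lo=np.array([-2.59,-.33,-1.39,.1,-1.04,.21,-2.66])+.05; hi=np.array([2.59,1.99,1.29,2.45,4.18,1.99,2.66])-.05
def pose(az,tilt):
    a,t=np.radians([az,tilt]); z=np.array([np.cos(a)*np.sin(t),np.sin(a)*np.sin(t),-np.cos(t)]); y=np.array([np.sin(a),-np.cos(a),0]); return z,y
def ik(x,z,y,q0,w=.02):
    def r(q):
        P,M=fk(q,SG,PP); return np.r_[(P-x)/10,(M[:,2]-z)*30,(M[:,1]-y)*30,w*(q-q0)]
    f=least_squares(r,np.clip(q0,lo+.01,hi-.01),bounds=(lo,hi)); e=r(f.x)[:9]; return np.abs(e).max(),f.x
if __name__=="__main__":
    rng=np.random.default_rng(0); q0=np.array([-.37,.46,.86,1.81,-.49,.86,-1.17])
    for az in range(-180,180,20):
        z,y=pose(az,60.3); c=[]
        for k in range(14):
            s=q0 if k==0 else rng.uniform(lo,hi); e,q=ik(np.array([632,-216,140.]),z,y,s); 
            if e<.5: c.append((np.abs(q-q0).max(),q))
        print(az,len(c),*( (lambda m:(round(m[0],2),m[1].round(2)))(min(c,key=lambda a:a[0])) if c else ()))
E
python3 ik.py
```

```text
-180 0
-160 9 3.08 [ 0.14  1.01 -0.1   1.17  0.5   1.94  1.91]
-140 9 3.04 [ 0.31  1.   -0.53  1.34  0.92  1.94  1.87]
-120 7 3.08 [ 0.42  1.01 -0.81  1.55  1.25  1.94  1.91]
-100 10 3.17 [ 0.54  1.03 -1.02  1.76  1.55  1.94  2.  ]
-80 6 3.27 [ 0.34  0.74 -0.6   1.96  1.58  1.42  2.1 ]
-60 8 2.87 [-0.84  0.86  1.01  2.17  1.81  0.26  1.7 ]
-40 2 3.16 [ 0.43  0.56 -0.44  2.29  2.33  0.94  1.99]
-20 9 3.33 [ 0.82  0.59 -0.66  2.36  2.84  0.82  2.01]
0 6 4.18 [ 0.8   0.54 -0.38  2.31  3.69  0.68  1.52]
20 2 4.62 [ 1.4   0.88 -1.04  2.21  4.13  0.26  1.67]
40 11 1.86 [ 1.27  0.81 -0.81  1.98 -0.99  0.59  0.69]
60 8 1.95 [ 1.35  1.07 -1.09  1.78 -0.23  0.79  0.2 ]
80 8 1.85 [ 1.19  1.08 -0.99  1.56 -0.18  1.17  0.32]
100 9 1.98 [ 1.1   1.23 -1.12  1.37  0.07  1.49  0.3 ]
120 5 1.78 [ 0.87  1.16 -0.86  1.2   0.01  1.79  0.61]
140 0
160 0
```

```bash
cat > sim.py <<'E'
from ik import *
def path(q,keys,n=15,show=True):
    for (x0,a0,t0),(x1,a1,t1) in zip(keys,keys[1:]):
        w=0
        for k in range(1,n+1):
            s=k/n; z,y=pose(a0+s*(a1-a0),t0+s*(t1-t0)); e,q=ik(np.array(x0)+s*(np.array(x1)-x0),z,y,q,.3); w=max(w,e)
        print((x1,a1,t1),"err",round(w,1),q.round(2))
    return q
if __name__=="__main__":
    q0=np.array([-.46,.2,.85,2.05,-1.04,.21,-.59]); 
    S=((614,-208,230),-17,47); A=((614,-208,230),-17,12)
    for nm,ks in {"A":[S,A,((614,-208,230),83,12),((614,-208,230),83,60)],
     "B":[S,((614,-208,230),83,47),((614,-208,230),83,60),((632,-216,140),83,60)],
     "C":[S,A,((600,100,230),83,12),((600,100,230),83,60),((632,-216,230),83,60),((632,-216,140),83,60)],
     "D":[S,A,((620,-208,230),70,0),((600,-208,230),110,30),((600,-208,230),110,60)],
     "E":[S,A,((614,-208,330),83,12),((614,-208,330),83,60),((632,-216,140),83,60)]}.items():
        print(nm); path(q0,ks)
E
python3 sim.py
```

```text
A
((614, -208, 230), -17, 12) err 2.0 [-0.46  0.51  1.01  1.81 -0.61  0.9  -1.08]
((614, -208, 230), 83, 12) err 0.0 [-0.01  0.51  0.53  1.63 -0.48  1.19  0.57]
((614, -208, 230), 83, 60) err 0.0 [ 0.43  0.73  0.29  1.55 -0.96  1.71  0.9 ]
B
((614, -208, 230), 83, 47) err 2.4 [ 1.07  0.77 -0.81  1.57 -0.27  1.26  0.36]
((614, -208, 230), 83, 60) err 0.0 [ 1.13  0.88 -0.86  1.55 -0.37  1.33  0.41]
((632, -216, 140), 83, 60) err 0.0 [ 1.09  1.   -0.81  1.53 -0.32  1.25  0.47]
C
((614, -208, 230), -17, 12) err 2.0 [-0.46  0.51  1.01  1.81 -0.61  0.9  -1.08]
((600, 100, 230), 83, 12) err 0.0 [-0.52  0.39  0.51  1.79 -0.47  1.03  0.09]
((600, 100, 230), 83, 60) err 0.0 [ 0.49  0.54 -0.36  1.92 -0.99  1.13  0.7 ]
((632, -216, 230), 83, 60) err 0.0 [ 0.74  0.75 -0.21  1.49 -0.74  1.54  0.71]
((632, -216, 140), 83, 60) err 0.0 [ 0.74  0.85 -0.2   1.52 -0.73  1.44  0.8 ]
D
((614, -208, 230), -17, 12) err 2.0 [-0.46  0.51  1.01  1.81 -0.61  0.9  -1.08]
((620, -208, 230), 70, 0) err 0.0 [-0.18  0.51  0.64  1.65 -0.33  1.09  0.21]
((600, -208, 230), 110, 30) err 0.0 [ 0.21  0.63  0.36  1.48 -0.5   1.53  1.04]
((600, -208, 230), 110, 60) err 0.0 [ 0.39  0.84  0.23  1.34 -0.68  1.94  1.07]
E
((614, -208, 230), -17, 12) err 2.0 [-0.46  0.51  1.01  1.81 -0.61  0.9  -1.08]
((614, -208, 330), 83, 12) err 0.0 [-0.05  0.44  0.59  1.51 -0.44  1.37  0.51]
((614, -208, 330), 83, 60) err 0.0 [ 0.37  0.65  0.39  1.48 -0.99  1.84  0.79]
((632, -216, 140), 83, 60) err 0.0 [ 0.42  0.87  0.3   1.53 -0.99  1.66  0.99]
```

```bash
python3 -m crank '[{"dx":-0.004,"dy":0,"dz":-0.010,"rx":0.8,"ry":2.9,"rz":0},{"dx":-0.004,"dy":0.001,"dz":-0.01,"rx":1.6,"ry":5.78,"rz":0},{"dx":-0.004,"dy":0.001,"dz":-0.01,"rx":1.6,"ry":5.78,"rz":0},{"dx":-0.004,"dy":0.001,"dz":-0.01,"rx":1.6,"ry":5.78,"rz":0},{"dx":-0.004,"dy":0.001,"dz":-0.01,"rx":1.6,"ry":5.78,"rz":0},{"dx":-0.004,"dy":0.001,"dz":-0.01,"rx":1.6,"ry":5.78,"rz":0},{"dx":-0.004,"dy":0,"dz":-0.010,"rx":0.8,"ry":2.9,"rz":0},{"dx":0,"dy":0,"dz":0,"rx":0,"ry":0,"rz":0}]'
python3 -c "
from h import *; st()"
python3 -m crank '[{"dx":0,"dy":0,"dz":0,"rx":0,"ry":0,"rz":3},{"dx":0,"dy":0,"dz":0,"rx":0,"ry":0,"rz":5},{"dx":0,"dy":0,"dz":0,"rx":0,"ry":0,"rz":5},{"dx":0,"dy":0,"dz":0,"rx":0,"ry":0,"rz":5},{"dx":0,"dy":0,"dz":0,"rx":0,"ry":0,"rz":5},{"dx":0,"dy":0,"dz":0,"rx":0,"ry":0,"rz":5},{"dx":0,"dy":0,"dz":0,"rx":0,"ry":0,"rz":5},{"dx":0,"dy":0,"dz":0,"rx":0,"ry":0,"rz":5},{"dx":0,"dy":0,"dz":0,"rx":0,"ry":0,"rz":5},{"dx":0,"dy":0,"dz":0,"rx":0,"ry":0,"rz":5},{"dx":0,"dy":0,"dz":0,"rx":0,"ry":0,"rz":5},{"dx":0,"dy":0,"dz":0,"rx":0,"ry":0,"rz":5},{"dx":0,"dy":0,"dz":0,"rx":0,"ry":0,"rz":5},{"dx":0,"dy":0,"dz":0,"rx":0,"ry":0,"rz":5},{"dx":0,"dy":0,"dz":0,"rx":0,"ry":0,"rz":5},{"dx":0,"dy":0,"dz":0,"rx":0,"ry":0,"rz":5},{"dx":0,"dy":0,"dz":0,"rx":0,"ry":0,"rz":5},{"dx":0,"dy":0,"dz":0,"rx":0,"ry":0,"rz":5},{"dx":0,"dy":0,"dz":0,"rx":0,"ry":0,"rz":5},{"dx":0,"dy":0,"dz":0,"rx":0,"ry":0,"rz":3}]'
python3 -c "
from h import *; st()"
```

```text
time: 9.8
tool_pos: [619.1, -216.3, 251.7]
orientation: [0.985, -0.139, 0.099, 0.013]
ft_force: [0.7, 0.1, -1.6]
opening: 47.4
gripper_force: 63.4
t 9.8 tcp [ 619.1 -216.3  251.7] z [ 0.191 -0.053 -0.98 ] y [-0.276 -0.961 -0.002] jawaz -106.0 f [ 0.7  0.1 -1.6] op 47.4 q [-0.48  0.55  1.09  1.77 -0.65  0.98 -1.02]
time: 11.47
tool_pos: [618.4, -217.1, 254.8]
orientation: [0.762, 0.64, 0.078, -0.068]
ft_force: [-0.8, -0.8, -1.4]
opening: 47.1
gripper_force: 63.4
t 11.47 tcp [ 618.4 -217.1  254.8] z [ 0.031  0.203 -0.979] y [ 0.985 -0.172 -0.004] jawaz -9.9 f [-0.8 -0.8 -1.4] op 47.1 q [-0.04  0.51  0.59  1.58 -0.5   1.24  0.52]
```

```bash
python3 -m crank '[{"dx":0,"dy":0,"dz":0,"rx":2.95,"ry":-0.45,"rz":0},{"dx":0,"dy":0,"dz":0,"rx":5.93,"ry":-0.9,"rz":0},{"dx":0,"dy":0,"dz":0,"rx":5.93,"ry":-0.9,"rz":0},{"dx":0,"dy":0,"dz":0,"rx":5.93,"ry":-0.9,"rz":0},{"dx":0,"dy":0,"dz":0,"rx":5.93,"ry":-0.9,"rz":0},{"dx":0,"dy":0,"dz":0,"rx":5.93,"ry":-0.9,"rz":0},{"dx":0,"dy":0,"dz":0,"rx":5.93,"ry":-0.9,"rz":0},{"dx":0,"dy":0,"dz":0,"rx":5.93,"ry":-0.9,"rz":0},{"dx":0,"dy":0,"dz":0,"rx":3.2,"ry":-0.5,"rz":0},{"dx":0,"dy":0,"dz":0,"rx":0,"ry":0,"rz":0},{"dx":0,"dy":0,"dz":0,"rx":0,"ry":0,"rz":0}]'
cat > bt.py <<'E'
from h import *
s,M=st(); c=s["tool_pos"]
# bottle axis from both views: cloud points near the grasp, white/orange
for n in("side","top"):
    p,d=robot.read_camera(n); np.savez("b_"+n+".npz",p=p,d=d); cv2.imwrite(f"pics/b_{n}_{int(s['time']*100)}.png",p)
    W=cloud(n,d); hsv=cv2.cvtColor(p,cv2.COLOR_BGR2HSV)
    near=(np.abs(W-c)<[70,70,110]).all(-1)
    o=near&(((hsv[...,1]>130)&(hsv[...,0]<16)&(hsv[...,2]>100)))
    w=near&(hsv[...,1]<70)&(hsv[...,2]>120)
    for nm,m in(("orange",o),("white",w)):
        P=W[m]
        if len(P)>5: print(n,nm,len(P),"min",P.min(0).round(),"max",P.max(0).round())
    m=o|w; P=W[m]; 
    for lo in range(-80,100,20):
        k=(P[:,2]-c[2]>lo)&(P[:,2]-c[2]<lo+20)
        if k.sum()>8: print("  dz",lo,k.sum(),"x",np.percentile(P[k,0],[2,98]).round(1),"y",np.percentile(P[k,1],[2,98]).round(1))
E
python3 bt.py; ls -t pics | head -2; python3 -c "
import cv2,glob,os
a=[max(glob.glob(f'pics/b_{n}_*.png'),key=os.path.getmtime) for n in('side','top')]
import numpy as np
i,j=[cv2.imread(x) for x in a]
cv2.imwrite('pics/v2.png',cv2.resize(np.hstack([i[100:300,220:370],j[130:330,270:420]]),None,fx=2.6,fy=2.6,interpolation=2))"
```

```text
time: 12.38
tool_pos: [618.3, -217.9, 254.4]
orientation: [0.665, 0.555, 0.375, -0.33]
ft_force: [0.8, -0.8, -1.1]
opening: 47.4
gripper_force: 63.4
t 12.38 tcp [ 618.3 -217.9  254.4] z [ 0.132  0.856 -0.5  ] y [ 0.986 -0.166 -0.023] jawaz -9.6 f [ 0.8 -0.8 -1.1] op 47.4 q [ 0.43  0.71  0.29  1.49 -1.01  1.71  0.81]
side orange 25 min [ 593. -230.  213.] max [ 604. -212.  227.]
side white 8 min [ 602. -234.  201.] max [ 611. -228.  206.]
  dz -60 11 x [598.3 610.4] y [-234.3 -224.1]
  dz -40 22 x [593.  603.2] y [-230.2 -213. ]
top orange 60 min [ 598. -215.  219.] max [ 625. -184.  342.]
top white 305 min [ 549. -288.  197.] max [ 674. -184.  306.]
  dz -60 15 x [592.5 621. ] y [-205.3 -184.7]
  dz -40 11 x [594.1 619.9] y [-200.  -184.5]
  dz -20 13 x [591.8 627.1] y [-195.4 -184.4]
  dz 0 71 x [585.1 656.4] y [-272.3 -184.5]
  dz 20 135 x [586.7 669. ] y [-277.  -185.8]
  dz 40 100 x [598.4 671.8] y [-286.2 -192.2]
  dz 60 16 x [613.8 620.6] y [-213.4 -202.5]
b_top_1238.png
b_side_1238.png
```

View pics/v2.png

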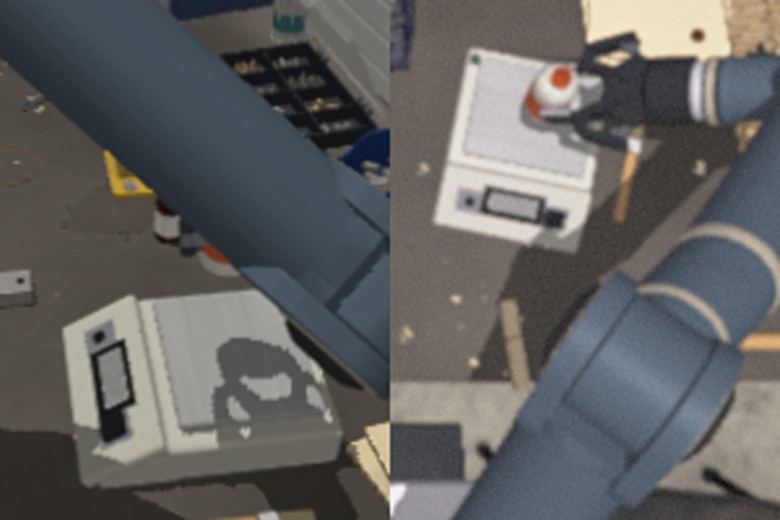

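```bash
python3 - <<'E'
from h import *
M0=Ro.from_quat([0.723,0.641,-0.193,0.172]).as_matrix(); p0=np.array([521.4,225.4,33.1])
y=M0[:,1]; b=np.cross([0,0,1],y); b=b/np.linalg.norm(b); b*=np.sign(b[1])
base0=np.array([513,163,24.5]); 
s,M=st(); T=lambda v:M@(M0.T@v)
bw=T(b); base=s["tool_pos"]+T(base0-p0); print("axis",bw.round(3),"base",base.round(1),"rel base-tcp",T(base0-p0).round(1),"corr rotvec deg",np.degrees(np.cross(bw,[0,0,1])).round(2))
tip=base+144*bw; print("tip px pred",proj("top",tip),proj("top",base+130*bw),"if tilted 5deg in y",proj("top",tip+[0,12,0]),"x",proj("top",tip+[12,0,0]))
f=np.load("b_top.npz"); hsv=cv2.cvtColor(f["p"],cv2.COLOR_BGR2HSV); m=((hsv[...,1]>130)&(hsv[...,0]<16)&(hsv[...,2]>100)); m[:,:310]=0;m[:,360:]=0;m[:145]=0;m[190:]=0
v,u=np.nonzero(m); W=cloud("top",f["d"])
for a,c,w in zip(u,v,W[v,u]): 
    if w[2]>290: print(a,c,w.round(),end="; ")
E
```

```text
t 12.48 tcp [ 619.2 -216.7  256.2] z [ 0.131  0.856 -0.501] y [ 0.986 -0.164 -0.021] jawaz -9.4 f [-0.3 -0.4 -1.3] op 47.2 q [ 0.43  0.71  0.29  1.49 -1.01  1.71  0.81]
axis [ 0.021 -0.002  1.   ] base [ 618.4 -208.   193.2] rel base-tcp [ -0.8   8.7 -62.9] corr rotvec deg [-0.09 -1.18  0.  ]
tip px pred [[337.38764291 155.54080829]] [[336.36682201 157.06131522]] if tilted 5deg in y [[333.05508127 155.57809529]] x [[337.20125057 151.38704123]]
337 156 [ 619. -206.  342.]; 338 156 [ 620. -210.  337.]; 334 157 [ 625. -204.  311.]; 335 157 [ 621. -204.  325.]; 336 157 [ 618. -205.  334.]; 337 157 [ 617. -207.  336.]; 338 157 [ 617. -210.  338.]; 333 158 [ 622. -201.  311.]; 334 158 [ 620. -202.  319.]; 335 158 [ 618. -204.  325.]; 336 158 [ 617. -206.  327.]; 337 158 [ 617. -209.  329.]; 338 158 [ 616. -211.  332.]; 333 159 [ 620. -202.  308.]; 334 159 [ 617. -203.  317.]; 335 159 [ 616. -205.  320.]; 336 159 [ 615. -207.  324.]; 337 159 [ 615. -209.  324.]; 338 159 [ 614. -212.  327.]; 332 160 [ 617. -199.  306.]; 333 160 [ 617. -201.  309.]; 334 160 [ 616. -203.  313.]; 335 160 [ 615. -205.  316.]; 336 160 [ 614. -208.  319.]; 337 160 [ 614. -211.  319.]; 338 160 [ 615. -214.  315.]; 333 161 [ 614. -201.  308.]; 334 161 [ 613. -203.  312.]; 335 161 [ 612. -206.  314.]; 336 161 [ 612. -209.  314.]; 337 161 [ 613. -212.  312.]; 338 161 [ 614. -215.  308.]; 333 162 [ 612. -202.  306.]; 334 162 [ 611. -204.  307.]; 335 162 [ 611. -207.  308.]; 336 162 [ 610. -209.  310.]; 337 162 [ 611. -213.  308.]; 335 163 [ 608. -207.  307.]; 336 163 [ 608. -209.  309.];
```

```bash
python3 -m crank '[{"dx":0.003,"dy":-0.002,"dz":-0.005,"rx":0,"ry":-0.6,"rz":0},{"dx":0.003,"dy":-0.002,"dz":-0.01,"rx":0,"ry":-0.6,"rz":0},{"dx":0.003,"dy":-0.002,"dz":-0.012,"rx":0,"ry":0,"rz":0},{"dx":0.003,"dy":-0.002,"dz":-0.012,"rx":0,"ry":0,"rz":0},{"dx":0,"dy":0,"dz":-0.012,"rx":0,"ry":0,"rz":0},{"dx":0,"dy":0,"dz":-0.012,"rx":0,"ry":0,"rz":0},{"dx":0,"dy":0,"dz":-0.012,"rx":0,"ry":0,"rz":0},{"dx":0,"dy":0,"dz":-0.012,"rx":0,"ry":0,"rz":0},{"dx":0,"dy":0,"dz":-0.010,"rx":0,"ry":0,"rz":0},{"dx":0,"dy":0,"dz":-0.006,"rx":0,"ry":0,"rz":0},{"dx":0,"dy":0,"dz":-0.005,"rx":0,"ry":0,"rz":0},{"dx":0,"dy":0,"dz":0,"rx":0,"ry":0,"rz":0},{"dx":0,"dy":0,"dz":0,"rx":0,"ry":0,"rz":0}]'
cat > bp.py <<'E'
from h import *
M0=Ro.from_quat([0.723,0.641,-0.193,0.172]).as_matrix(); p0=np.array([521.4,225.4,33.1])
y=M0[:,1]; b=np.cross([0,0,1],y); b=b/np.linalg.norm(b); b*=np.sign(b[1])
base0=np.array([513,163,24.5]); 
s,M=st(); T=lambda v:M@(M0.T@v)
bw=T(b); base=s["tool_pos"]+T(base0-p0); print("axis",bw.round(3),"base",base.round(1),"corr",np.degrees(np.cross(bw,[0,0,1])).round(2))
E
python3 bp.py
```

```text
time: 13.57
tool_pos: [631.0, -225.3, 147.7]
orientation: [0.66, 0.559, 0.382, -0.325]
ft_force: [0.3, -0.0, -1.1]
opening: 47.5
gripper_force: 63.4
t 13.57 tcp [ 631.  -225.3  147.7] z [ 0.142  0.856 -0.496] y [ 0.986 -0.164 -0.001] jawaz -9.4 f [ 0.3 -0.  -1.1] op 47.5 q [ 0.47  0.85  0.23  1.5  -1.02  1.61  0.93]
axis [ 0.001 -0.004  1.   ] base [ 631.4 -216.5   84.8] corr [-0.2  -0.04  0.  ]
```

Upright within half a degree, base about 15 mm above the pan; I'll creep down.

```bash
python3 -m crank '[{"dx":0,"dy":0,"dz":-0.003,"rx":0,"ry":0,"rz":0},{"dx":0,"dy":0,"dz":-0.003,"rx":0,"ry":0,"rz":0},{"dx":0,"dy":0,"dz":-0.002,"rx":0,"ry":0,"rz":0},{"dx":0,"dy":0,"dz":-0.002,"rx":0,"ry":0,"rz":0},{"dx":0,"dy":0,"dz":-0.001,"rx":0,"ry":0,"rz":0},{"dx":0,"dy":0,"dz":-0.001,"rx":0,"ry":0,"rz":0},{"dx":0,"dy":0,"dz":0,"rx":0,"ry":0,"rz":0}]'
for i in 1 2; do python3 -m crank '[{"dx":0,"dy":0,"dz":-0.001,"rx":0,"ry":0,"rz":0},{"dx":0,"dy":0,"dz":0,"rx":0,"ry":0,"rz":0}]' | egrep 'pos|force'; done; python3 bp.py
```

```text
time: 14.15
tool_pos: [630.8, -225.2, 135.4]
orientation: [0.66, 0.559, 0.382, -0.325]
ft_force: [0.0, -0.4, -0.1]
opening: 47.1
gripper_force: 63.4
tool_pos: [630.9, -225.2, 134.5]
ft_force: [0.7, 0.1, -0.6]
gripper_force: 63.4
tool_pos: [630.8, -225.2, 133.4]
ft_force: [0.0, 0.5, -1.0]
gripper_force: 63.4
t 14.48 tcp [ 630.8 -225.2  133.4] z [ 0.142  0.856 -0.497] y [ 0.986 -0.164 -0.002] jawaz -9.4 f [ 0.   0.5 -1. ] op 47.4 q [ 0.48  0.87  0.22  1.5  -1.02  1.59  0.95]
axis [ 0.001 -0.003  1.   ] base [ 631.3 -216.4   70.5] corr [-0.2  -0.06  0.  ]
```

```bash
for i in 1 2 3 4; do python3 -m crank '[{"dx":0,"dy":0,"dz":-0.001,"rx":0,"ry":0,"rz":0},{"dx":0,"dy":0,"dz":0,"rx":0,"ry":0,"rz":0},{"dx":0,"dy":0,"dz":0,"rx":0,"ry":0,"rz":0}]' | egrep 'pos|ft_force'; done
```

```text
tool_pos: [630.8, -225.2, 132.5]
ft_force: [0.2, 0.3, -0.9]
tool_pos: [630.8, -225.2, 131.5]
ft_force: [-0.1, -0.6, -0.8]
tool_pos: [630.9, -225.3, 130.6]
ft_force: [0.0, -0.8, -2.0]
tool_pos: [630.9, -225.2, 129.8]
ft_force: [-0.1, -0.8, -0.9]
```

```bash
for i in 1 2 3; do python3 -m crank '[{"dx":0,"dy":0,"dz":-0.001,"rx":0,"ry":0,"rz":0},{"dx":0,"dy":0,"dz":0,"rx":0,"ry":0,"rz":0},{"dx":0,"dy":0,"dz":0,"rx":0,"ry":0,"rz":0}]' | egrep 'pos|ft_force'; done
python3 bt.py; python3 - <<'E'
import cv2,glob,os,numpy as np
i,j=[cv2.imread(max(glob.glob(f'pics/b_{n}_*.png'),key=os.path.getmtime)) for n in('side','top')]
cv2.imwrite('pics/v3.png',cv2.resize(np.hstack([i[190:300,230:360],j[130:240,280:410]]),None,fx=3,fy=3,interpolation=2))
E
```

```text
tool_pos: [630.9, -225.2, 128.9]
ft_force: [-0.7, -1.1, 1.1]
tool_pos: [630.9, -225.2, 128.0]
ft_force: [-1.1, -0.0, 2.7]
tool_pos: [630.9, -225.1, 127.0]
ft_force: [-2.7, 0.2, 4.6]
t 16.23 tcp [ 630.9 -225.1  127. ] z [ 0.142  0.857 -0.496] y [ 0.986 -0.164 -0.001] jawaz -9.4 f [-2.7  0.2  4.6] op 47.6 q [ 0.48  0.88  0.22  1.5  -1.02  1.59  0.95]
side white 552 min [ 561. -294.   52.] max [ 605. -155.   69.]
  dz -80 480 x [561.4 601.7] y [-291.4 -158. ]
  dz -60 72 x [562.  601.9] y [-290.6 -163. ]
top orange 38 min [ 613. -222.   94.] max [ 634. -193.  212.]
top white 1155 min [ 561. -295.   49.] max [ 701. -155.  183.]
  dz -80 579 x [562.3 699. ] y [-286.2 -156.3]
  dz -60 361 x [561.7 699.4] y [-281.6 -158.9]
  dz -40 10 x [607.1 639.7] y [-207.8 -192. ]
  dz -20 11 x [603.2 655.1] y [-230.9 -192.6]
  dz 0 51 x [598.9 659.8] y [-238.3 -192.5]
  dz 20 113 x [575.  674.2] y [-270.4 -193.5]
  dz 40 52 x [573.  646.4] y [-267.2 -202.1]
  dz 60 15 x [623.8 633.1] y [-221.4 -212. ]
```

View pics/v3.png

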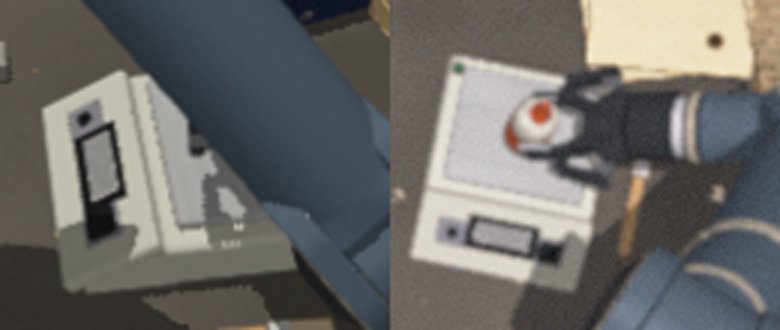

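```bash
python3 -m crank '[{"dx":0,"dy":0,"dz":0.001,"rx":0,"ry":0,"rz":0},{"dx":0,"dy":0,"dz":0.001,"rx":0,"ry":0,"rz":0},{"dx":0,"dy":0,"dz":0,"rx":0,"ry":0,"rz":0},{"dx":0,"dy":0,"dz":0,"rx":0,"ry":0,"rz":0}]' | egrep 'pos|ft_force'
python3 -m crank '[{"dx":0,"dy":0,"dz":0,"rx":0,"ry":0,"rz":0},{"dx":0,"dy":0,"dz":0,"rx":0,"ry":0,"rz":0},{"dx":0,"dy":0,"dz":0,"rx":0,"ry":0,"rz":0},{"dx":0,"dy":0,"dz":0,"rx":0,"ry":0,"rz":0},{"dx":0,"dy":0,"dz":0,"rx":0,"ry":0,"rz":0},{"dx":0,"dy":0,"dz":0,"rx":0,"ry":0,"rz":0},{"dx":0,"dy":0,"dz":0,"rx":0,"ry":0,"rz":0},{"dx":0,"dy":0,"dz":0,"rx":0,"ry":0,"rz":0},{"dx":0,"dy":0,"dz":0,"rx":0,"ry":0,"rz":0},{"dx":0,"dy":0,"dz":0,"rx":0,"ry":0,"rz":0}]' 1; python3 bp.py
```

```text
tool_pos: [630.9, -225.2, 128.4]
ft_force: [-0.3, -0.3, 2.6]
time: 17.5
tool_pos: [630.9, -225.3, 128.6]
orientation: [0.66, 0.559, 0.382, -0.325]
ft_force: [-0.0, 0.3, -0.2]
opening: 85.4
gripper_force: 0.0
t 17.5 tcp [ 630.9 -225.3  128.6] z [ 0.142  0.856 -0.497] y [ 0.986 -0.164 -0.001] jawaz -9.4 f [-0.   0.3 -0.2] op 85.4 q [ 0.48  0.87  0.22  1.5  -1.02  1.59  0.95]
axis [ 0.001 -0.003  1.   ] base [ 631.3 -216.4   65.7] corr [-0.2  -0.05  0.  ]
```

```bash
python3 -m crank '[{"dx":-0.0008,"dy":-0.005,"dz":0.003,"rx":0,"ry":0,"rz":0},{"dx":-0.0017,"dy":-0.0103,"dz":0.006,"rx":0,"ry":0,"rz":0},{"dx":-0.0017,"dy":-0.0103,"dz":0.006,"rx":0,"ry":0,"rz":0},{"dx":-0.0017,"dy":-0.0103,"dz":0.006,"rx":0,"ry":0,"rz":0}]'|grep pos
python3 bp.py | head -1
python3 -m crank '[{"dx":-0.0017,"dy":-0.0103,"dz":0.006,"rx":0,"ry":0,"rz":0},{"dx":-0.0017,"dy":-0.0103,"dz":0.006,"rx":0,"ry":0,"rz":0},{"dx":-0.0017,"dy":-0.0103,"dz":0.006,"rx":0,"ry":0,"rz":0},{"dx":-0.0017,"dy":-0.0103,"dz":0.006,"rx":0,"ry":0,"rz":0},{"dx":-0.0017,"dy":-0.0103,"dz":0.006,"rx":0,"ry":0,"rz":0},{"dx":-0.0017,"dy":-0.0103,"dz":0.006,"rx":0,"ry":0,"rz":0},{"dx":-0.0017,"dy":-0.0103,"dz":0.006,"rx":0,"ry":0,"rz":0},{"dx":0,"dy":0,"dz":0,"rx":0,"ry":0,"rz":0}]'|grep pos
python3 bp.py | head -1
```

```text
tool_pos: [624.7, -263.1, 150.4]
t 17.83 tcp [ 624.7 -263.1  150.4] z [ 0.143  0.856 -0.497] y [ 0.986 -0.165 -0.001] jawaz -9.5 f [-0.6 -0.1 -0.3] op 85.4 q [ 0.52  0.87  0.24  1.44 -0.99  1.65  0.93]
tool_pos: [612.5, -336.5, 192.7]
t 18.5 tcp [ 612.5 -336.5  192.7] z [ 0.145  0.854 -0.499] y [ 0.986 -0.167 -0.   ] jawaz -9.6 f [ 0.1 -0.5  0.1] op 85.2 q [ 0.6   0.89  0.26  1.3  -0.96  1.78  0.88]
```

```bash
cat > sim2.py <<'E'
from ik import *
def mat(z,jaz):
    z=np.array(z,float); z/=np.linalg.norm(z); a=np.radians(jaz); y=np.array([np.cos(a),np.sin(a),0]); y-=y@z*z; y/=np.linalg.norm(y); return z,y
def pressz(t): 
    t=np.radians(t); return [.979*np.sin(t),-.204*np.sin(t),-np.cos(t)]
if __name__=="__main__":
    q0=np.array([.6,.89,.26,1.3,-.96,1.78,.88])
    for t in(0,15,22,30):
      for j in(-102,-60,-10,30,78):
        z,y=mat(pressz(t),j); x=np.array([493,-246,130.])-22*z; q=q0; M0=fk(q0,SG,PP)[1]; M1=np.c_[np.cross(y,z),y,z]; x0=np.array([612,-336,193.])
        rv=Ro.from_matrix(M1@M0.T).as_rotvec(); w=0
        for s in np.linspace(.05,1,20):
            M=Ro.from_rotvec(rv*s).as_matrix()@M0; e,q=ik(x0+s*(x-x0),M[:,2],M[:,1],q,.3); w=max(w,e)
        e,q=ik(x+80*z,z,y,q,.3); print(t,j,round(w,1),round(e,1),q.round(2),"rv",np.degrees(rv).round())
E
python3 sim2.py
python3 - <<'E'
from h import *
p,d=robot.read_camera("top"); q,e=robot.read_camera("side"); np.savez("n.npz",p=p,d=d,q=q,e=e)
cv2.imwrite('pics/v4.png',cv2.resize(np.hstack([q[180:300,230:360],p[130:250,270:400]]),None,fx=3,fy=3,interpolation=2))
hsv=cv2.cvtColor(p,cv2.COLOR_BGR2GRAY); W=cloud("top",d)
m=((hsv<70)&(np.abs(W[...,0]-495)<40)&(np.abs(W[...,1]+246)<35)&(W[...,2]>35)).astype(np.uint8)
n,l,s,c=cv2.connectedComponentsWithStats(m)
for i in range(1,n):
    if s[i,4]>8: print(s[i],c[i],ray("top",[c[i]],50).round(1),np.nanmedian(W[l==i],0).round(1))
hsv=cv2.cvtColor(q,cv2.COLOR_BGR2GRAY); W=cloud("side",e)
m=((hsv<70)&(np.abs(W[...,0]-495)<40)&(np.abs(W[...,1]+246)<35)&(W[...,2]>35)).astype(np.uint8)
n,l,s,c=cv2.connectedComponentsWithStats(m)
for i in range(1,n):
    if s[i,4]>8: print("side",s[i],c[i],ray("side",[c[i]],50).round(1),np.nanmedian(W[l==i],0).round(1))
E
```

```text
0 -102 0.0 0.0 [-0.24  0.64  0.87  2.01 -0.68  0.8  -0.74] rv [-35.  57. -82.]
0 -60 0.0 0.0 [-0.14  0.59  0.72  2.01 -0.56  0.75 -0.12] rv [-49.  38. -45.]
0 -10 0.0 0.0 [-0.01  0.54  0.54  2.   -0.41  0.71  0.62] rv [-59.  13.   0.]
0 30 0.0 0.0 [ 0.11  0.51  0.38  2.   -0.29  0.69  1.21] rv [-61.  -8.  37.]
0 78 0.0 0.0 [ 0.26  0.49  0.19  2.   -0.15  0.67  1.91] rv [-56. -35.  79.]
15 -102 0.0 0.0 [ 0.04  0.46  0.5   2.13 -0.75  0.45 -0.65] rv [-26.  43. -86.]
15 -60 0.0 0.0 [-0.02  0.48  0.57  2.14 -0.81  0.47  0.12] rv [-45.  24. -52.]
15 -10 0.0 0.0 [ 0.12  0.45  0.4   2.13 -0.65  0.42  0.87] rv [-61.  -1.  -7.]
15 30 0.0 0.0 [ 0.23  0.43  0.26  2.13 -0.51  0.39  1.46] rv [-68. -21.  30.]
15 78 0.0 0.0 [ 0.36  0.42  0.11  2.13 -0.34  0.36  2.13] rv [-69. -44.  74.]
22 -102 0.0 0.0 [ 0.32  0.41  0.18  2.19 -0.82  0.26 -0.54] rv [-21.  37. -87.]
22 -60 0.0 0.0 [ 0.18  0.42  0.35  2.2  -0.99  0.31  0.31] rv [-42.  18. -56.]
22 -10 0.0 0.0 [ 0.27  0.41  0.24  2.19 -0.88  0.28  1.13] rv [-62.  -7. -11.]
22 30 0.0 0.0 [ 0.32  0.41  0.18  2.19 -0.82  0.26  1.8 ] rv [-72. -27.  27.]
22 78 0.0 0.0 [ 0.32  0.41  0.18  2.19 -0.81  0.26  2.6 ] rv [-76. -48.  71.]
30 -102 0.0 2.0 [ 0.36  0.39  0.16  2.19 -0.99  0.26 -0.35] rv [-17.  29. -89.]
30 -60 0.0 2.1 [ 0.31  0.38  0.21  2.19 -0.99  0.26  0.3 ] rv [-39.  11. -60.]
30 -10 0.0 1.7 [ 0.5   0.38  0.03  2.19 -0.99  0.26  1.3 ] rv [-63. -14. -15.]
30 30 0.0 1.7 [ 0.47  0.39  0.05  2.19 -0.99  0.26  2.06] rv [-76. -34.  25.]
30 78 0.5 2.5 [ 0.38  0.38  0.12  2.18 -0.83  0.26  2.61] rv [-82. -52.  67.]
[326 211  11   6  44] [331.36363636 213.59090909] [[ 495.1 -240.1   50. ]] [ 496.  -240.4   49.7]
side [258 249  14  21 132] [263.4469697  260.99242424] [[ 498.9 -239.3   50. ]] [ 497.1 -239.6   49.9]
```

View pics/v4.png

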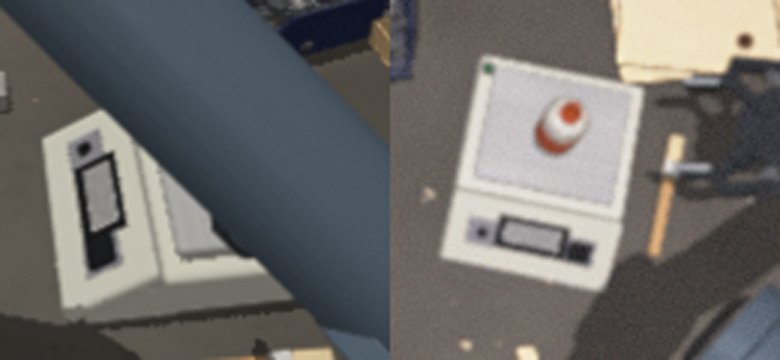

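```bash
python3 - <<'E'
from sim2 import *
s,M=st(); z,y=mat(pressz(20),-10); M1=np.c_[np.cross(y,z),y,z]; print(np.degrees(Ro.from_matrix(M1@M.T).as_rotvec()).round(1))
E
python3 -m crank '[{"dx":-0.005,"dy":0,"dz":0,"rx":-2,"ry":-0.2,"rz":-0.3},{"dx":-0.010,"dy":0,"dz":0,"rx":-5,"ry":-0.5,"rz":-0.8},{"dx":-0.012,"dy":0,"dz":0,"rx":-5,"ry":-0.5,"rz":-0.8},{"dx":-0.012,"dy":0,"dz":0,"rx":-5,"ry":-0.5,"rz":-0.8},{"dx":-0.012,"dy":0,"dz":0,"rx":-5,"ry":-0.5,"rz":-0.8},{"dx":-0.012,"dy":0,"dz":0,"rx":-5,"ry":-0.5,"rz":-0.8},{"dx":-0.012,"dy":0,"dz":0,"rx":-5,"ry":-0.5,"rz":-0.8},{"dx":-0.012,"dy":0,"dz":0,"rx":-5,"ry":-0.5,"rz":-0.8},{"dx":-0.012,"dy":0,"dz":0,"rx":-5,"ry":-0.5,"rz":-0.8},{"dx":-0.012,"dy":0,"dz":0,"rx":-5,"ry":-0.5,"rz":-0.8},{"dx":-0.012,"dy":0,"dz":0,"rx":-5,"ry":-0.5,"rz":-0.8},{"dx":-0.010,"dy":0,"dz":0,"rx":-5,"ry":-0.5,"rz":-0.8},{"dx":-0.005,"dy":0,"dz":0,"rx":-3,"ry":-0.2,"rz":-0.4},{"dx":0,"dy":0,"dz":0,"rx":0,"ry":0,"rz":0},{"dx":0,"dy":0,"dz":0,"rx":0,"ry":0,"rz":0}]' -1
python3 - <<'E'
from sim2 import *
s,M=st(); z,y=mat(pressz(20),-10); M1=np.c_[np.cross(y,z),y,z]; print(np.degrees(Ro.from_matrix(M1@M.T).as_rotvec()).round(1))
E
```

```text
t 18.6 tcp [ 612.9 -333.8  191.6] z [ 0.142  0.856 -0.497] y [ 0.986 -0.165 -0.001] jawaz -9.5 f [-0.7  0.3  0.1] op 85.2 q [ 0.59  0.89  0.26  1.3  -0.96  1.78  0.88]
[-62.5  -7.8 -10.8]
time: 19.85
tool_pos: [475.6, -331.5, 191.6]
orientation: [0.755, 0.637, 0.109, 0.107]
ft_force: [-0.0, 0.1, 0.3]
opening: 0.1
gripper_force: 0.0
t 19.85 tcp [ 475.6 -331.5  191.6] z [ 0.301 -0.021 -0.953] y [ 0.939 -0.165  0.3  ] jawaz -9.9 f [-0.   0.1  0.3] op 0.1 q [ 0.16  0.31  0.55  2.03 -0.56  0.66  0.92]
[-2.7 -2.1 -0.6]
```

```bash
python3 -m crank '[{"dx":-0.001,"dy":0.008,"dz":0,"rx":-0.5,"ry":-0.4,"rz":0},{"dx":-0.001,"dy":0.015,"dz":-0.008,"rx":-0.5,"ry":-0.4,"rz":-0.2},{"dx":-0.001,"dy":0.015,"dz":-0.012,"rx":-0.5,"ry":-0.4,"rz":-0.2},{"dx":-0.001,"dy":0.015,"dz":-0.014,"rx":-0.5,"ry":-0.4,"rz":-0.2},{"dx":-0.001,"dy":0.015,"dz":-0.014,"rx":-0.5,"ry":-0.4,"rz":0},{"dx":0,"dy":0.015,"dz":-0.014,"rx":-0.2,"ry":-0.1,"rz":0},{"dx":0,"dy":0.008,"dz":-0.014,"rx":0,"ry":0,"rz":0},{"dx":0,"dy":0,"dz":-0.008,"rx":0,"ry":0,"rz":0},{"dx":0,"dy":0,"dz":0,"rx":0,"ry":0,"rz":0},{"dx":0,"dy":0,"dz":0,"rx":0,"ry":0,"rz":0}]'
python3 - <<'E'
from h import *
s,M=st(); tip=s["tool_pos"]+22*M[:,2]; print("tip",tip.round(1))
p,d=robot.read_camera("top"); q,e=robot.read_camera("side"); np.savez("n2.npz",p=p,d=d,q=q,e=e)
cv2.imwrite('pics/v5.png',cv2.resize(np.hstack([q[190:290,230:320],p[150:250,290:380]]),None,fx=4.4,fy=4.4,interpolation=2))
print("proj tip top",proj("top",tip),"side",proj("side",tip), "key side",proj("side",[495,-246,50]))
E
```

```text
time: 20.68
tool_pos: [470.2, -242.7, 107.2]
orientation: [0.755, 0.633, 0.107, 0.137]
ft_force: [0.0, -0.3, -0.8]
opening: 0.1
gripper_force: 0.0
t 20.68 tcp [ 470.2 -242.7  107.2] z [ 0.334 -0.072 -0.94 ] y [ 0.926 -0.162  0.342] jawaz -9.9 f [ 0.  -0.3 -0.8] op 0.1 q [ 0.12  0.34  0.38  2.25 -0.74  0.31  0.96]
tip [ 477.6 -244.3   86.5]
proj tip top [[334.85510406 217.36637521]] side [[255.66407711 255.50487773]] key side [[262.87277385 263.49408078]]
```

View pics/v5.png

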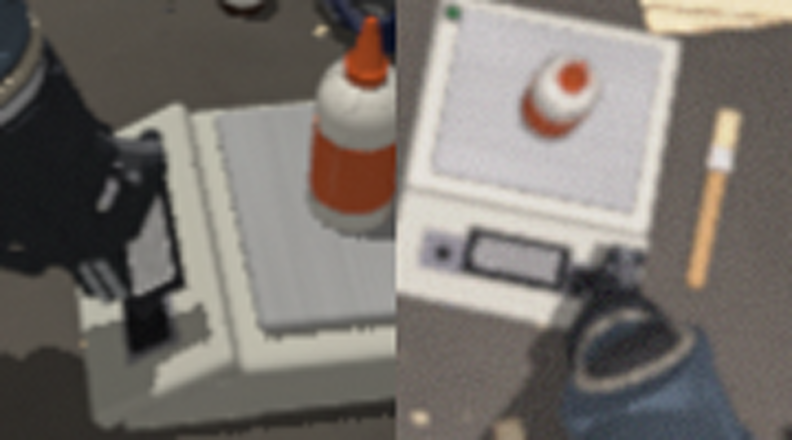

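```bash
python3 -m crank '[{"dx":0.003,"dy":0,"dz":-0.008,"rx":0,"ry":0,"rz":0},{"dx":0.003,"dy":0,"dz":-0.010,"rx":0,"ry":0,"rz":0},{"dx":0.003,"dy":0,"dz":-0.008,"rx":0,"ry":0,"rz":0},{"dx":0.002,"dy":0,"dz":-0.004,"rx":0,"ry":0,"rz":0},{"dx":0,"dy":0,"dz":0,"rx":0,"ry":0,"rz":0}]'|egrep 'pos|ft_f'
for i in 1 2 3 4; do python3 -m crank '[{"dx":0.0008,"dy":-0.0002,"dz":-0.0014,"rx":0,"ry":0,"rz":0},{"dx":0,"dy":0,"dz":0,"rx":0,"ry":0,"rz":0}]'|egrep 'pos|ft_f'; done; python3 bp.py | head -1
```

```text
tool_pos: [481.4, -242.6, 77.4]
ft_force: [0.2, -0.3, 0.6]
tool_pos: [482.1, -242.8, 76.6]
ft_force: [-0.4, 0.3, -0.1]
tool_pos: [482.9, -242.7, 75.1]
ft_force: [-0.2, 0.0, -0.6]
tool_pos: [483.6, -242.8, 73.4]
ft_force: [-0.4, 0.4, -0.2]
tool_pos: [484.3, -243.0, 71.8]
ft_force: [0.8, 0.1, 0.6]
t 21.87 tcp [ 484.3 -243.    71.8] z [ 0.335 -0.072 -0.94 ] y [ 0.926 -0.161  0.342] jawaz -9.9 f [0.8 0.1 0.6] op 0.1 q [ 0.2   0.42  0.27  2.24 -0.88  0.24  1.09]
```

```bash
python3 -m crank '[{"dx":0.001,"dy":0,"dz":0,"rx":0.4,"ry":2,"rz":0},{"dx":0.001,"dy":0,"dz":0,"rx":0.4,"ry":2,"rz":0}]'|egrep 'pos|ft_f'
for i in 1 2 3 4; do python3 -m crank '[{"dx":0.0005,"dy":-0.0001,"dz":-0.0015,"rx":0,"ry":0,"rz":0},{"dx":0,"dy":0,"dz":0,"rx":0,"ry":0,"rz":0}]'|egrep 'pos|ft_f'; done; python3 bp.py | head -1
```

```text
tool_pos: [485.3, -243.3, 71.9]
ft_force: [-0.1, 0.5, -0.5]
tool_pos: [487.7, -243.2, 70.6]
ft_force: [-0.3, -1.2, 3.5]
tool_pos: [487.5, -243.3, 69.1]
ft_force: [0.4, 0.3, 4.5]
tool_pos: [488.0, -243.5, 67.8]
ft_force: [0.1, 1.3, 5.4]
tool_pos: [488.5, -243.6, 67.1]
ft_force: [-4.9, 3.2, 15.5]
t 22.7 tcp [ 488.5 -243.6   67.1] z [ 0.27  -0.058 -0.961] y [ 0.947 -0.166  0.276] jawaz -10.0 f [-4.9  3.2 15.5] op 0.4 q [ 0.09  0.46  0.41  2.2  -0.78  0.34  0.98]
```

```bash
Z='{"dx":0,"dy":0,"dz":0,"rx":0,"ry":0,"rz":0}'; python3 -m crank '[{"dx":0,"dy":0,"dz":0,"rx":0,"ry":0,"rz":0},{"dx":0,"dy":0,"dz":0,"rx":0,"ry":0,"rz":0},{"dx":0,"dy":0,"dz":0,"rx":0,"ry":0,"rz":0},{"dx":0,"dy":0,"dz":0,"rx":0,"ry":0,"rz":0},{"dx":0,"dy":0,"dz":0,"rx":0,"ry":0,"rz":0},{"dx":0,"dy":0,"dz":0,"rx":0,"ry":0,"rz":0},{"dx":0,"dy":0,"dz":0,"rx":0,"ry":0,"rz":0},{"dx":0,"dy":0,"dz":0,"rx":0,"ry":0,"rz":0},{"dx":0,"dy":0,"dz":0,"rx":0,"ry":0,"rz":0},{"dx":0,"dy":0,"dz":0,"rx":0,"ry":0,"rz":0},{"dx":0,"dy":0,"dz":0,"rx":0,"ry":0,"rz":0},{"dx":0,"dy":0,"dz":0,"rx":0,"ry":0,"rz":0},{"dx":0,"dy":0,"dz":0,"rx":0,"ry":0,"rz":0},{"dx":0,"dy":0,"dz":0,"rx":0,"ry":0,"rz":0},{"dx":0,"dy":0,"dz":0,"rx":0,"ry":0,"rz":0},{"dx":0,"dy":0,"dz":0,"rx":0,"ry":0,"rz":0},{"dx":0,"dy":0,"dz":0,"rx":0,"ry":0,"rz":0},{"dx":0,"dy":0,"dz":0,"rx":0,"ry":0,"rz":0},{"dx":0,"dy":0,"dz":0,"rx":0,"ry":0,"rz":0},{"dx":0,"dy":0,"dz":0,"rx":0,"ry":0,"rz":0}]'|egrep 'time|pos|ft_f'
python3 -m crank '[{"dx":0,"dy":0,"dz":0,"rx":0,"ry":0,"rz":0},{"dx":0,"dy":0,"dz":0,"rx":0,"ry":0,"rz":0},{"dx":0,"dy":0,"dz":0,"rx":0,"ry":0,"rz":0},{"dx":0,"dy":0,"dz":0,"rx":0,"ry":0,"rz":0},{"dx":0,"dy":0,"dz":0,"rx":0,"ry":0,"rz":0},{"dx":0,"dy":0,"dz":0,"rx":0,"ry":0,"rz":0},{"dx":0,"dy":0,"dz":0,"rx":0,"ry":0,"rz":0},{"dx":0,"dy":0,"dz":0,"rx":0,"ry":0,"rz":0},{"dx":0,"dy":0,"dz":0,"rx":0,"ry":0,"rz":0},{"dx":0,"dy":0,"dz":0,"rx":0,"ry":0,"rz":0},{"dx":0,"dy":0,"dz":0,"rx":0,"ry":0,"rz":0},{"dx":0,"dy":0,"dz":0,"rx":0,"ry":0,"rz":0},{"dx":0,"dy":0,"dz":0,"rx":0,"ry":0,"rz":0},{"dx":0,"dy":0,"dz":0,"rx":0,"ry":0,"rz":0}]'|egrep 'time|pos|ft_f'
python3 - <<'E'
from h import *
p,d=robot.read_camera("top"); q,e=robot.read_camera("side")
cv2.imwrite('pics/v6.png',cv2.resize(np.hstack([q[190:290,230:320],p[150:250,290:380]]),None,fx=4.4,fy=4.4,interpolation=2))
E
```

```text
time: 24.37
tool_pos: [488.4, -243.6, 67.1]
ft_force: [-4.0, 2.0, 14.6]
time: 25.53
tool_pos: [488.4, -243.6, 67.1]
ft_force: [-2.5, 2.7, 14.1]
```

View pics/v6.png

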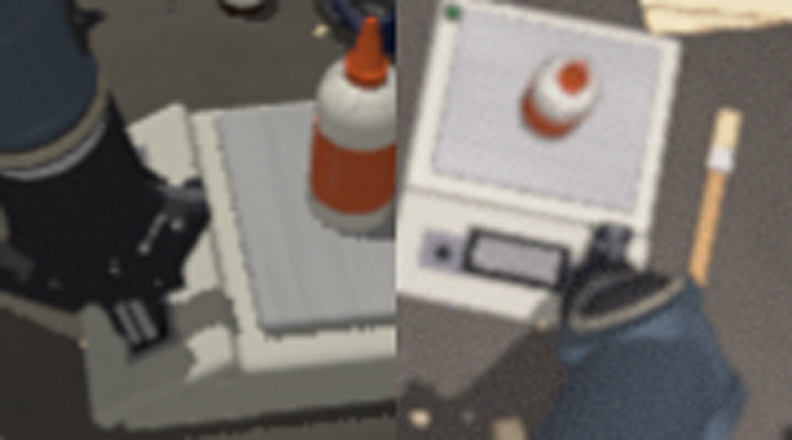

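```bash
python3 -m crank '[{"dx":-0.002,"dy":0,"dz":0.005,"rx":0,"ry":0,"rz":0},{"dx":-0.004,"dy":0,"dz":0.010,"rx":0,"ry":0,"rz":0},{"dx":-0.006,"dy":0,"dz":0.015,"rx":0,"ry":0,"rz":0},{"dx":-0.006,"dy":0,"dz":0.018,"rx":0,"ry":0,"rz":0},{"dx":-0.006,"dy":0,"dz":0.018,"rx":0,"ry":0,"rz":0},{"dx":-0.006,"dy":0,"dz":0.018,"rx":0,"ry":0,"rz":0},{"dx":-0.006,"dy":0,"dz":0.018,"rx":0,"ry":0,"rz":0},{"dx":-0.004,"dy":0,"dz":0.010,"rx":0,"ry":0,"rz":0},{"dx":0,"dy":0,"dz":0,"rx":0,"ry":0,"rz":0},{"dx":0,"dy":0,"dz":0,"rx":0,"ry":0,"rz":0},{"dx":0,"dy":0,"dz":0,"rx":0,"ry":0,"rz":0},{"dx":0,"dy":0,"dz":0,"rx":0,"ry":0,"rz":0}]'
python3 - <<'E'
from h import *
p,d=robot.read_camera("side"); a,b=robot.read_camera("top")
cv2.imwrite('pics/v7.png',cv2.resize(np.hstack([p[130:330,180:380],a[130:330,200:400]]),None,fx=2,fy=2,interpolation=2))
E
```

```text
time: 26.63
tool_pos: [447.8, -243.0, 176.8]
orientation: [0.759, 0.637, 0.084, 0.109]
ft_force: [0.7, 0.3, 0.9]
opening: 0.4
gripper_force: 0.0
```

View pics/v7.png

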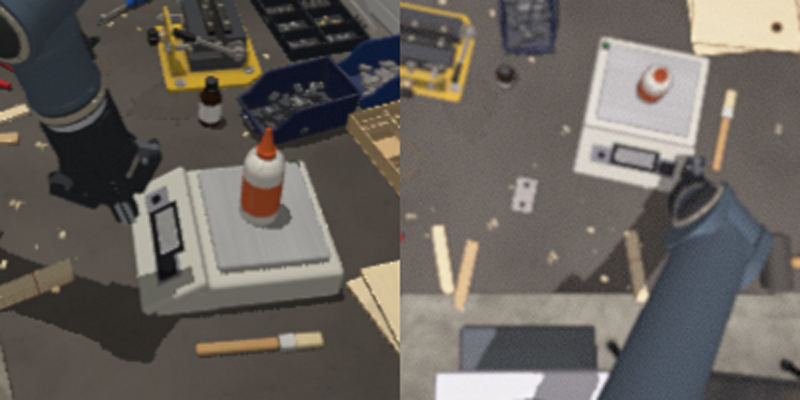

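The bottle stands upright mid-pan (side crop 262,190), the key is free, and the oil bottle, brush and steel block look unmoved; the tool is clear of everything.

```bash
python3 -c "
from rig import robot
print(robot.hand_in())"
```

```text
the job is handed in; nothing more can be done
None
```

The glue bottle is standing upright near the middle of the pan and released. The tare key was then held down, as judged by the force readings, for about 2.8 s and let go, and the job was handed in at about 27 s on the robot's clock.

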